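# Change over the label-block padding press

## Task

Wind the crank to back the padding press's jaw well clear of the two glued label blocks, lift both out and stand them upright in the wooden tray. Then stand all the waiting blocks (two to four, on the table) upright in the press, square and face to face along the middle of its bed, and wind the jaw in until its sprung pad meets the row and holds it snug, the pad pushed back about half of its spring travel and never hard onto its stop. Leave the other things on the bench where they are.

Things in the scene. Friction and masses are not known exactly. Their poses are not given: they have to be found in the camera images.
- press: Low padding press, fixed. Origin on the table under the loading space; x runs along the bed from crank end to fixed end plate, z up. Bed 130 mm wide, x -220 to +100 mm, flat top 10 mm above the table, open at both long sides. End plate (100 mm wide, top at 68 mm) has its face at x = +68 mm. Gearbox (60 x 70 mm, top at 56 mm) centred at x = -160 mm carries the crank; the jaw moves between them.
- end_face (a point): Foot of the end plate's face: on the middle line of the bed, on the bed's top surface, 68 mm along +x of the press origin.
- crank (a joint): Crank angle, rad, many turns; 0: arm points along the press's -x; grows clockwise seen from above. Clockwise closes the jaw (to the end plate): 24 mm a turn, 3.82 mm per rad. Gap from end plate to free pad = 60.5 mm - 3.82 mm x angle; widest 150 mm (-23.4 rad). Geared and self-locking: stays where left. Turning takes about 5 N at the grip; the pad's springs add only 0.5 to 3 N.
- crank_axis (a point): Point on the crank's vertical axis, 90 mm above the table (mid-height of the grip). Top of the crank arm 68 mm, of its hub 72 mm above the table; arm 18 mm wide. The crank joint's axis.
- grip_mid (a point): Middle of the crank's grip: a black upright round post 18 mm across and 40 mm tall (69 to 109 mm above the table), 50 mm from the crank axis. It spins freely on its pin, so it can be pinched from above and led round in circles of 50 mm radius without turning the gripper.
- pad (a joint): How far the pad has been pushed back on its springs, m: 0 free, 0.012 hard on its stop (crushes the labels). The springs press with 7.5 N as the pad leaves 0 and 2.5 N more per mm. Snug is about half, 0.006 (0.002 to 0.0095 will do).
- pad_face (a point): Middle of the front face of the pad (wooden plate 90 mm wide, 8 mm thick, top 62 mm above the table) that presses on the row; looks along the press's +x. The jaw behind it, a 16 mm plate, starts 12 mm behind the free pad: that visible gap closes as the springs yield.
- done1: Finished block of labels, 30 mm thick (its x), 60 mm wide (its y), 40 mm tall (its z), about 110 g, with a dark glued strip along its top. Origin in the middle of its underside. At the start it stands in the press against the end plate, its x along the press's x.
- done2: Second finished block, same size, stands in the press between done1 and the pad.
- block1: Waiting block of labels with a plain paper top, 30 mm thick (its x), 60 mm wide (its y), 40 mm tall (its z), about 110 g, either way round. Origin in the middle of its underside. Stands upright on the table left of the press. Two to four of the four are present, the rest are absent (None).
- block2: Waiting block of labels with a plain paper top, 30 mm thick (its x), 60 mm wide (its y), 40 mm tall (its z), about 110 g, either way round. Origin in the middle of its underside. Stands upright on the table left of the press. Two to four of the four are present, the rest are absent (None).
- block3: Waiting block of labels with a plain paper top, 30 mm thick (its x), 60 mm wide (its y), 40 mm tall (its z), about 110 g, either way round. Origin in the middle of its underside. Stands upright on the table left of the press. Two to four of the four are present, the rest are absent (None).
- block4: Waiting block of labels with a plain paper top, 30 mm thick (its x), 60 mm wide (its y), 40 mm tall (its z), about 110 g, either way round. Origin in the middle of its underside. Stands upright on the table left of the press. Two to four of the four are present, the rest are absent (None).
- tray: Open plywood tray fixed to the table, right of the press, 160 mm (x) by 210 mm (y), walls 5 mm thick and 24 mm high, floor 5 mm thick. Origin on the table under its centre.
- paste_jar: Bystander: closed jar, 64 mm across, 75 mm tall, origin under its middle.
- tape: Bystander: roll of brown tape, 44 mm across, 14 mm tall, lies among the waiting blocks; origin under its middle.
- brush: Bystander: brush 170 mm long, lying; origin at the underside of its middle.
- handstamp: Bystander: wooden hand stamp, 50 x 30 mm foot, 66 mm tall, origin under its middle.

How it is judged (in metres and radians):
On the way, in this order (a step that is already met when the one before it is completed fails the run):
1. the jaw is wound back at least 10 mm clear of the finished blocks (value of joint crank below -2.6 rad), for 0.2 s.
2. both finished blocks stand in the tray (x of done1 in the frame of tray between -0.06 and 0.06 m and y of done1 in the frame of tray between -0.085 and 0.085 m and z of done1 in the frame of tray between -0.002 and 0.012 m and angle between each of done1, done2's own z axis and vertical below 0.2 rad and linear speed of each of done1, done2 below 0.03 m/s and x of done2 in the frame of tray between -0.06 and 0.06 m and y of done2 in the frame of tray between -0.085 and 0.085 m and z of done2 in the frame of tray between -0.002 and 0.012 m), for 0.2 s.
At the end, for the whole second after the job is handed in: Both finished blocks upright in the tray (tilt < 0.2 rad). Every waiting block upright on the bed between pad and end plate, within 10 mm of the bed's middle line, square within 0.1 rad. The row pushes the pad back 2 to 9.5 mm. All released and at rest (all of step 2 and x of each of block1, block2, block3, block4 in the frame of pad_face above 0.008 m and x of each of block1, block2, block3, block4 in the frame of press below 0.068 m and y of block1 in the frame of press between -0.01 and 0.01 m and z of block1 in the frame of press between 0.005 and 0.015 m and angle between each of block1, block2, block3, block4's own z axis and vertical below 0.1 rad and angle between the x axis of each of block1, block2, block3, block4 and the x axis of press, either way round below 0.1 rad and linear speed of each of block1, block2, block3, block4 below 0.03 m/s and y of block2 in the frame of press between -0.01 and 0.01 m and z of block2 in the frame of press between 0.005 and 0.015 m and y of block3 in the frame of press between -0.01 and 0.01 m and z of block3 in the frame of press between 0.005 and 0.015 m and y of block4 in the frame of press between -0.01 and 0.01 m and z of block4 in the frame of press between 0.005 and 0.015 m and value of joint pad between 0.002 and 0.0095 m); the robot touches nothing.
It fails at once if the pad is driven hard onto its stop (labels crushed) (value of joint pad above 0.0115 m).
It fails at once if a bystander on the bench is pushed more than 30 mm (distance of any of paste_jar, tape, brush, handstamp from where it was at the start of the episode above 0.03 m).
Of block1, block2, block3, block4 only 2 to 4 are there at a start; the rules pass over those that are not, and their reading is None.
At some moment in a run one of block1, block2, block3, block4 may be knocked a few centimetres aside while the robot is not near it.
It also fails if it takes over 210 s, if anything falls off the work surface, if the arm or the gripper's body presses on something with over 40 N, if the wrist force passes 120 N, or if a joint passes its speed limit or range.

## Robot

A 6-joint arm with a two-finger parallel gripper is mounted at the origin on the work surface. World frame = base frame: x ahead of the robot, y to its left, z up, the work surface at z = 0. Lengths are in mm, angles in rad, forces in N, time in s.
With the tool pointing down it reaches from about 300 to 775 mm from the base axis. Payload 14.6 kg.
Tool frame: the origin (TCP) lies on the front face of the gripper's body, between the roots of the fingers; the fingertips stand 97 mm ahead of it and the grasp point (between the pads) lies 78 mm ahead of it; z points along the fingers, y is the line along which they close (so a half turn about z gives the same grasp; the last joint's range is limited). The gripper opens to 94 mm and grips with 3 to 60 N. Pads are 16 mm wide; open, the fingers measure 119 mm over their backs; the gripper's body (75 mm by 177 mm) begins 78 mm behind the grasp point.
Start: joints at [1.101, 0.3, 1.521, -0, 1.321, -0.067], TCP at [215.594, 505.973, 302.646] pointing down, gripper open.
Joint ranges: [-3.03, 3.03], [-0.79, 2.21], [0.23, 2.52], [-1.04, 4.18], [0, 3.07], [-2.55, 2.55]. Speed limits (rad/s): [2.22, 2.22, 2.57, 3.14, 3.14, 3.14].

## Interface

Orientations are given as [roll, pitch, yaw] about the fixed x, y, z axes, in that order (R = Rz(yaw) Ry(pitch) Rx(roll)).
In Python, from cell import * gives the robot as it stands.
- The arm moves only by the tool carry_out, never from a script. Its arguments are lists of equal length, an entry for each row: "slide": the shift along the world's x, y, z scaled (see below), a list of three; "dr": the turn, a rotation vector about the world's x, y, z scaled (see below), a list of three; "gripper": the opening in per cent of the stroke, from 0 (shut) to 100 (fully open). A call has 1 to 10 rows; each row is the pose to reach, as a shift and turn from the pose commanded when the call began, turning the shorter way round; what a row does not reach only later rows make up. The controller multiplies each number of a shift by 0.25 m and each number of a turn by 360 degrees. A row lasts 1/12 s, in which the tool goes at most 41.7 mm and 7.16 degrees, less where a joint would pass 70% of its speed; a pose out of reach is approached as far as the arm can. A call with a number of a shift or a turn outside -1 to 1 is refused whole. A call with a gripper value outside its range is refused whole. The fingers move at their own pace and stop on an object; "newtons" is the grip in N (left out, the last holds). Time passes only in rows, so rows that repeat a pose let the fingers close. It gives the time, the measured TCP pose, the force, the opening and the grip force at its end, in the units of the state.
- read_state(): the state, without advancing time (a new reading comes with each control period).
- camera(name): name is "scene" or "top" or "wrist"; returns the picture (384x512x3 uint8, red, green, blue); there is no depth.
- camera_model(name): a dict with "vfov" (degrees; the focal length in pixels is half the picture's height over the tangent of half this angle, whatever the lens; pixels are square), "cx", "cy" (the principal point, pixels), "k1" (the pictures are not rectified: a ray, as slopes to the right and down, at radius r is drawn at 1 + k1 r^2 times it, then the intrinsics apply), "R" (3x3) and "t" (3): a world point X has camera coordinates R X + t. Camera axes: x right, y down, z forward; pixel columns grow to the right and rows downward; lengths in mm; the calibration is good to about 2 mm. A picture is of the moment at which its call begins: read the wrist's pose just before it. camera_model takes no time and is no camera call; for the wrist camera it gives the pose at the moment of the call.
- sign_off(): hands the job in; it is judged then, once.
The state is a dict: "clock": time; "joints": joint angles; "qd": joint speeds; "effort": joint torques, N m; "eef_pos": TCP position; "eef_rot": TCP orientation; "wrist_force": force on the tool from outside, world axes, zero at the start; "moment": the same for the moment, N m; "finger_gap": finger opening in mm; "finger_force": force on a finger pad.
Only numpy, scipy, OpenCV 4.12 (cv2) and the standard library are available. Lean on these libraries where they do the work, as an engineer would, in place of code of your own. Each camera call takes 0.05 s, during which the arm holds its last target. There are 200 camera calls.

## Working session

There is one attempt and no reset: what is moved stays moved. The work goes in short steps, Python scripts to look and compute and a tool call to move; the robot and the scene stay as the last step left them, time stands still between calls to the robot, and variables do not carry over. Pictures are saved under pics/ and viewed, at most 14 in all, crops included, and the job is handed in when it is done.

Besides the shell and the picture viewer there is one more tool, called after "Request:" by a JSON object that holds its "op" and its "data", one argument or row to a line. carry_out: Moves the arm, as the interface text tells. Its arguments: {"type":"object","properties":{"slide":{"type":"array","items":{"type":"array","items":{"type":"number","minimum":-1,"maximum":1}}},"dr":{"type":"array","items":{"type":"array","items":{"type":"number","minimum":-1,"maximum":1}}},"gripper":{"type":"array","items":{"type":"number"}},"newtons":{"type":"number"}},"required":["slide","dr","gripper"]}

```bash
ls; mkdir -p pics; cat > h.py <<'E'
from cell import *
import numpy as np, cv2
def model(n):
    m=camera_model(n); f=192/np.tan(np.radians(m["vfov"])/2)
    return m,f
def snap(n,name):
    m,f=model(n); im=camera(n); cv2.imwrite(f"pics/{name}.png",im[:,:,::-1]); return im,m,f
def ray(m,f,u,v):
    d=np.array([(u-m["cx"])/f,(v-m["cy"])/f]); s=d.copy()
    for _ in range(30): s=d/(1+m["k1"]*(s@s))
    R=np.array(m["R"]);t=np.array(m["t"])
    return -R.T@t, R.T@np.array([s[0],s[1],1])
def px2w(m,f,u,v,z):
    c,d=ray(m,f,u,v); return c+d*(z-c[2])/d[2]
def w2px(m,f,X):
    R=np.array(m["R"]);t=np.array(m["t"]); p=R@np.array(X,float)+t
    s=p[:2]/p[2]; s=s*(1+m["k1"]*(s@s)); return s*f+[m["cx"],m["cy"]]
E
python3 - <<'E'
from h import *
print(read_state())
for n in ["top","scene"]:
    im,m,f=snap(n,n+"0"); print(n,m,f)
    cv2.imwrite(f"pics/{n}0b.png",cv2.resize(im[:,:,::-1],(800,600),interpolation=cv2.INTER_CUBIC))
E
```

```text
pics
{'clock': 0.0, 'joints': array([ 1.10139329e+00,  3.00464748e-01,  1.52159681e+00, -3.71858737e-06,
        1.32071188e+00, -6.66096197e-02]), 'qd': array([ 1.70124345e-03, -8.89069680e-05, -2.93610634e-03, -9.23296689e-05,
        1.01305772e-04, -5.63047047e-04]), 'effort': array([ 2.02397270e-03, -5.31799865e+01, -3.52745569e+01,  7.08735734e-02,
        2.44694244e-02, -9.53062158e-05]), 'eef_pos': array([215.53067379, 505.83821063, 302.08309753]), 'eef_rot': array([-3.14041425e+00, -7.49996577e-05,  2.73880011e+00]), 'wrist_force': array([-0.55135292,  0.43044602,  0.17873716]), 'moment': array([-0.01062456,  0.0057659 , -0.02368778]), 'finger_force': 0.0, 'finger_gap': 93.61643232382134}
top {'vfov': 47.23457277130879, 'cx': 246.7073121546853, 'cy': 196.59352104793376, 'k1': -0.059405194898492705, 'R': array([[-0.01769763, -0.99933779, -0.03179274],
       [-0.99796697,  0.01960267, -0.06064377],
       [ 0.06122683,  0.03065486, -0.99765302]]), 't': array([  49.67593263,  528.42544571, 1205.87514764])} 439.1094714775581
scene {'vfov': 55.88812026340151, 'cx': 258.20770249468967, 'cy': 191.6061225994679, 'k1': -0.07168369151273334, 'R': array([[-0.3294168 ,  0.94414606,  0.00853212],
       [ 0.80884746,  0.28684919, -0.51330628],
       [-0.48708353, -0.16219052, -0.85816308]]), 't': array([ 141.01319694, -388.18360569, 1144.09293941])} 361.95156019536336
```

View pics/top0b.png

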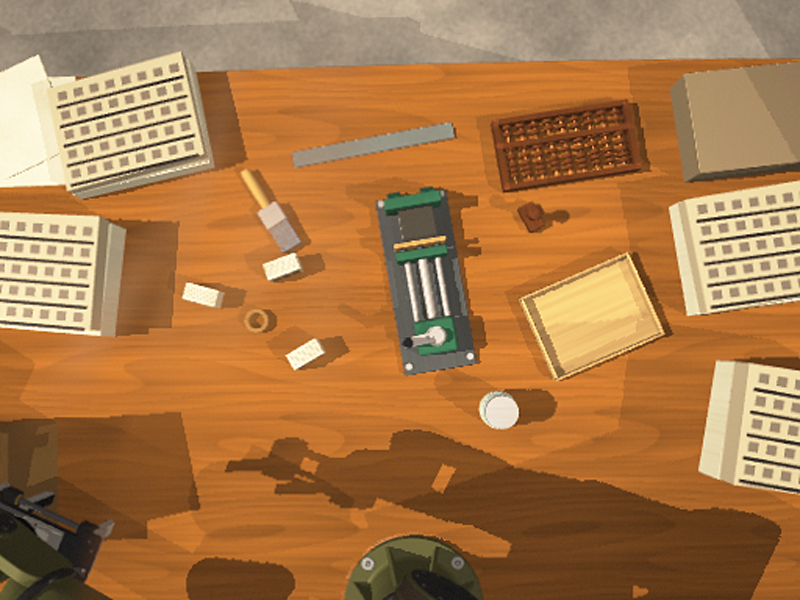

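View pics/scene0b.png

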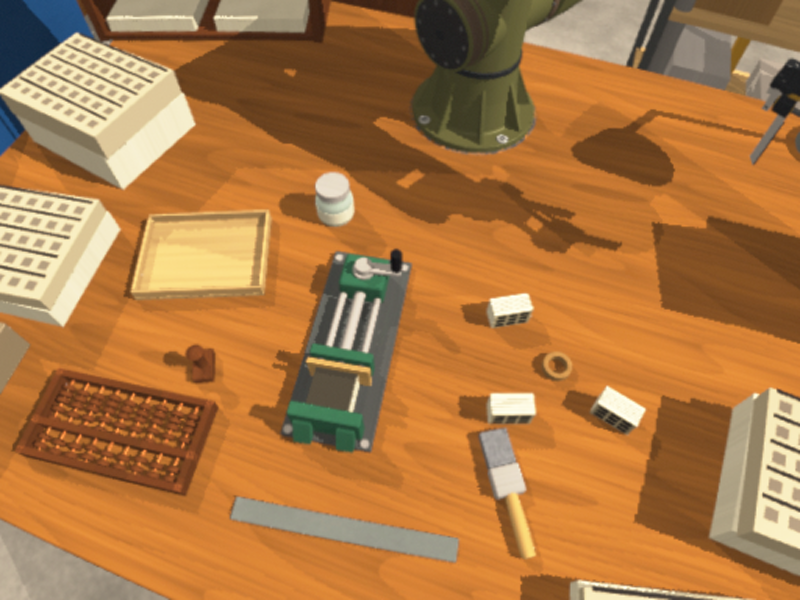

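The top view shows the press (crank hub near (432,338), end plate near (415,200) in the 800-px image). The tray is at (592,315), and three waiting blocks are at (203,294), (282,266) and (305,353). The tape is at (257,320), the brush at (270,215), the jar at (500,410) and the stamp at (532,217).

```bash
python3 - <<'E'
from h import *
m,f=model("top")
k=1/1.5625
P={"hub":(436,335,72),"griptop":(409,342,109),"bolt_ul":(381,203,12),"bolt_ll":(409,367,12),"bolt_lr":(470,356,12),"endplateL":(387,205,68),"endplateR":(445,195,68),
"b1":(203,292,40),"b2":(282,264,40),"b3":(305,351,40),"tape":(257,320,14),"jar":(500,408,75),"brushL":(285,230,10),"stamp":(532,215,66),
"trayA":(521,298,24),"trayB":(629,255,24),"trayC":(664,334,24),"trayD":(558,378,24),
"b1a":(185,284,40),"b1b":(222,292,40),"b2a":(264,268,40),"b2b":(298,258,40),"b3a":(287,356,40),"b3b":(322,342,40)}
for n,(u,v,z) in P.items(): print(n,np.round(px2w(m,f,u*k,v*k,z),1))
mw,fw=model("wrist"); print(mw,fw)
R=np.array(mw["R"]);print(-R.T@np.array(mw["t"]))
E
```

```text
hub [477.  -46.7  72. ]
griptop [465.6  -0.6 109. ]
bolt_ul [718.5  44.7  12. ]
bolt_ll [422.1  -0.   12. ]
bolt_lr [ 439.7 -108.7   12. ]
endplateL [702.6  32.5  68. ]
endplateR [717.7 -67.8  68. ]
b1 [561.2 362.3  40. ]
b2 [607.8 220.6  40. ]
b3 [453.8 181.3  40. ]
tape [510.9 271.5  14. ]
jar [ 352.4 -151.2   75. ]
brushL [673.7 220.1  10. ]
stamp [ 680.  -216.5   66. ]
trayA [ 540.4 -200.1   24. ]
trayB [ 613.  -394.2   24. ]
trayC [ 471.8 -450.6   24. ]
trayD [ 398.4 -261.    24. ]
b1a [576.1 394.9  40. ]
b1b [560.4 328.1  40. ]
b2a [601.4 252.7  40. ]
b2b [617.8 192.   40. ]
b3a [445.6 213.1  40. ]
b3b [469.  151.2  40. ]
{'vfov': 62.55916249269069, 'cx': 249.73281835785914, 'cy': 196.23123203304652, 'k1': -0.02721454761233028, 'R': array([[ 0.39228677,  0.91984241, -0.00101525],
       [ 0.89130067, -0.37984125,  0.24759591],
       [ 0.22736358, -0.0980335 , -0.96886286]]), 't': array([-549.5565761 ,  -25.15611948,  391.60350037])} 316.03818820676605
[148.96906783 534.34037319 385.0806988 ]
```

Three blocks are present. Next I'll move the wrist camera over the press.

Request:
{"op": "carry_out", "data": {
  "slide": [
    [0.5,-0.7,0.05],
    [0.5,-0.7,0.05],
    [0.5,-0.7,0.05],
    [0.5,-0.7,0.05],
    [0.5,-0.7,0.05],
    [0.5,-0.7,0.05],
    [0.5,-0.7,0.05]
  ],
  "dr": [
    [0,0,0.03],
    [0,0,0.03],
    [0,0,0.03],
    [0,0,0.03],
    [0,0,0.03],
    [0,0,0.03],
    [0,0,0.03]
  ],
  "gripper": [100,100,100,100,100,100,100]
}}

```text
clock: 0.68
eef_pos: [341.8, 329.2, 315.3]
eef_rot: [3.142, 0.0, 2.924]
wrist_force: [0.5, 0.1, -0.1]
finger_gap: 94.1
finger_force: 0.0
```

Request:
{"op": "carry_out", "data": {
  "slide": [
    [0.5,-0.7,0.05],
    [0.5,-0.7,0.05],
    [0.5,-0.7,0.05],
    [0.5,-0.7,0.05],
    [0.5,-0.7,0.05],
    [0.5,-0.7,0.05],
    [0.5,-0.7,0.05]
  ],
  "dr": [
    [0,0,0.03],
    [0,0,0.03],
    [0,0,0.03],
    [0,0,0.03],
    [0,0,0.03],
    [0,0,0.03],
    [0,0,0.03]
  ],
  "gripper": [100,100,100,100,100,100,100]
}}

```text
clock: 1.27
eef_pos: [466.7, 155.0, 327.3]
eef_rot: [-3.141, -0.001, 3.113]
wrist_force: [-1.8, 0.2, -0.3]
finger_gap: 94.0
finger_force: 0.0
```

Request:
{"op": "carry_out", "data": {
  "slide": [
    [0.48,-0.75,0.05],
    [0.48,-0.75,0.05],
    [0.48,-0.75,0.05],
    [0.48,-0.75,0.05],
    [0.48,-0.75,0.05],
    [0.48,-0.75,0.05],
    [0.48,-0.75,0.05],
    [0.48,-0.75,0.05],
    [0.48,-0.75,0.05]
  ],
  "dr": [
    [0,0,0.0277],
    [0,0,0.0277],
    [0,0,0.0277],
    [0,0,0.0277],
    [0,0,0.0277],
    [0,0,0.0277],
    [0,0,0.0277],
    [0,0,0.0277],
    [0,0,0.0277]
  ],
  "gripper": [100,100,100,100,100,100,100,100,100]
}}

```text
clock: 2.02
eef_pos: [585.2, -29.3, 339.8]
eef_rot: [3.141, -0.001, -2.992]
wrist_force: [0.6, 0.6, -0.2]
finger_gap: 94.2
finger_force: 0.0
```

```bash
python3 - <<'E'
from h import *
print(read_state()["eef_pos"],read_state()["eef_rot"])
im,m,f=snap("wrist","w1"); np.savez("w1.npz",R=m["R"],t=m["t"])
cv2.imwrite("pics/w1b.png",cv2.resize(im[:,:,::-1],(800,600),interpolation=cv2.INTER_CUBIC))
E
```

```text
[585.24477173 -29.27251266 339.80473646] [ 3.14103459e+00 -6.90767086e-04 -2.99157928e+00]
```

View pics/w1b.png

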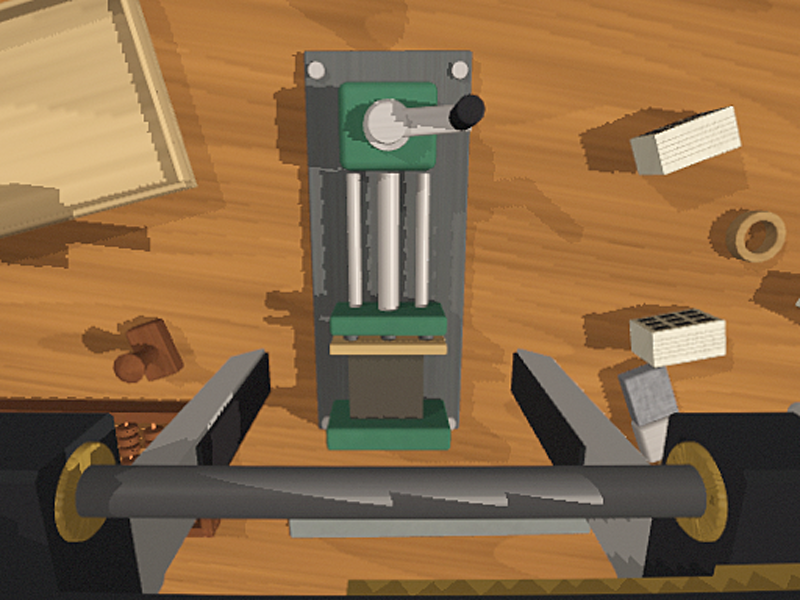

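The wrist view shows the press upright with the crank end at the top. The bed corners are at (305,52) and (471,52), the hub at (388,124) and the grip top at (469,109). The pad's top is at about y = 345, the dark finished blocks span x 350-424, and the end plate is at y = 402-430.

```bash
python3 - <<'E'
from h import *
m,f=model("wrist"); k=1/1.5625
P={"bedTL":(305,52,10),"bedTR":(471,52,10),"hub":(386,124,72),"grip":(468,108,109),"padL":(330,353,62),"padR":(447,353,62),"blkL":(350,354,50),"blkR":(424,354,50),"plL":(334,402,68),"plR":(443,402,68),
"b2L":(631,318,40),"b2R":(725,314,40),"b3L":(632,140,40),"b3R":(735,108,40),"trayIn":(193,187,24),"bedR400":(462,400,10),"bedL":(319,400,10)}
Q={}
for n,(u,v,z) in P.items(): Q[n]=px2w(m,f,u*k,v*k,z); print(n,np.round(Q[n],1))
E
```

```text
bedTL [ 428.1 -118.7   10. ]
bedTR [409.    7.4  10. ]
hub [477.4 -48.   72. ]
grip [464.8  -0.  109. ]
padL [648.4 -66.4  62. ]
padR [634.9  23.1  62. ]
blkL [651.3 -51.3  50. ]
blkR [642.5   7.2  50. ]
plL [686. -58.  68.]
plR [673.2  26.2  68. ]
b2L [590.6 169.5  40. ]
b2R [575.8 245.5  40. ]
b3L [457.  133.7  40. ]
b3R [422.7 204.2  40. ]
trayIn [ 541.3 -192.9   24. ]
bedR400 [694.8  53.7  10. ]
bedL [714.2 -74.7  10. ]
```

Request:
{"op": "carry_out", "data": {
  "slide": [
    [-0.483,0.12,-0.3],
    [-0.483,0.12,-0.3],
    [-0.483,0.12,-0.3],
    [-0.483,0.12,-0.3],
    [-0.483,0.12,-0.5],
    [-0.483,0.12,-0.6],
    [-0.483,0.12,-0.66],
    [-0.483,0.12,-0.66],
    [-0.483,0.12,-0.66]
  ],
  "dr": [
    [0,0,0],
    [0,0,0],
    [0,0,0],
    [0,0,0],
    [0,0,0],
    [0,0,0],
    [0,0,0],
    [0,0,0],
    [0,0,0]
  ],
  "gripper": [100,100,100,100,100,100,100,100,100]
}}

```text
clock: 2.82
eef_pos: [464.6, -0.6, 175.6]
eef_rot: [3.141, -0.0, -2.992]
wrist_force: [0.1, 0.5, 0.5]
finger_gap: 93.9
finger_force: 0.0
```

Request:
{"op": "carry_out", "data": {
  "slide": [
    [0,0,0],
    [0,0,0],
    [0,0,0],
    [0,0,0],
    [0,0,0],
    [0,0,0],
    [0,0,0],
    [0,0,0],
    [0,0,0],
    [0,0,0]
  ],
  "dr": [
    [0,0,0],
    [0,0,0],
    [0,0,0],
    [0,0,0],
    [0,0,0],
    [0,0,0],
    [0,0,0],
    [0,0,0],
    [0,0,0],
    [0,0,0]
  ],
  "gripper": [0,0,0,0,0,0,0,0,0,0],
  "newtons": 20
}}

```text
clock: 3.65
eef_pos: [464.8, -1.5, 175.1]
eef_rot: [3.142, -0.0, -2.993]
wrist_force: [-0.1, -0.3, -0.1]
finger_gap: 30.9
finger_force: 0.0
```

```bash
python3 - <<'E'
from h import *
s=read_state(); print({k:np.round(s[k],2) for k in("eef_pos","wrist_force","finger_gap","finger_force","eef_rot")})
p0=105.6
for c in range(4):
    a=p0+200*c
    print([[round(.2*(np.cos(np.radians(a+20*i))-np.cos(np.radians(a))),3),round(.2*(np.sin(np.radians(a+20*i))-np.sin(np.radians(a))),3),0] for i in range(1,11)])
E
```

```text
{'eef_pos': array([464.84,  -1.54, 175.12]), 'wrist_force': array([-0.07, -0.33, -0.06]), 'finger_gap': np.float64(30.92), 'finger_force': np.float64(0.0), 'eef_rot': array([ 3.14, -0.  , -2.99])}
[[np.float64(-0.063), np.float64(-0.03), 0], [np.float64(-0.111), np.float64(-0.08), 0], [np.float64(-0.14), np.float64(-0.143), 0], [np.float64(-0.145), np.float64(-0.212), 0], [np.float64(-0.127), np.float64(-0.279), 0], [np.float64(-0.086), np.float64(-0.336), 0], [np.float64(-0.029), np.float64(-0.375), 0], [np.float64(0.038), np.float64(-0.392), 0], [np.float64(0.108), np.float64(-0.385), 0], [np.float64(0.17), np.float64(-0.355), 0]]
[[np.float64(0.049), np.float64(0.05), 0], [np.float64(0.077), np.float64(0.113), 0], [np.float64(0.083), np.float64(0.182), 0], [np.float64(0.064), np.float64(0.249), 0], [np.float64(0.024), np.float64(0.306), 0], [np.float64(-0.034), np.float64(0.345), 0], [np.float64(-0.101), np.float64(0.362), 0], [np.float64(-0.17), np.float64(0.355), 0], [np.float64(-0.233), np.float64(0.325), 0], [np.float64(-0.281), np.float64(0.276), 0]]
[[np.float64(-0.029), np.
[... 154 characters left out ...]
 [np.float64(0.082), np.float64(-0.295), 0], [np.float64(0.15), np.float64(-0.312), 0], [np.float64(0.219), np.float64(-0.306), 0], [np.float64(0.281), np.float64(-0.276), 0], [np.float64(0.33), np.float64(-0.226), 0], [np.float64(0.359), np.float64(-0.163), 0]]
[[np.float64(0.005), np.float64(0.069), 0], [np.float64(-0.013), np.float64(0.136), 0], [np.float64(-0.054), np.float64(0.193), 0], [np.float64(-0.111), np.float64(0.232), 0], [np.float64(-0.178), np.float64(0.249), 0], [np.float64(-0.248), np.float64(0.242), 0], [np.float64(-0.31), np.float64(0.212), 0], [np.float64(-0.359), np.float64(0.163), 0], [np.float64(-0.387), np.float64(0.099), 0], [np.float64(-0.393), np.float64(0.03), 0]]
```

Request:
{"op": "carry_out", "data": {
  "slide": [
    [0,0,0],
    [0,0,0],
    [0,0,0],
    [0,0,0],
    [0,0,0]
  ],
  "dr": [
    [0,0,0],
    [0,0,0],
    [0,0,0],
    [0,0,0],
    [0,0,0]
  ],
  "gripper": [0,0,0,0,0]
}}

```text
clock: 4.07
eef_pos: [464.6, 0.1, 175.2]
eef_rot: [3.138, -0.0, -2.993]
wrist_force: [-2.7, 18.4, 4.2]
finger_gap: 17.4
finger_force: 20.0
```

Request:
{"op": "carry_out", "data": {
  "slide": [
    [-0.063,-0.03,0],
    [-0.111,-0.08,0],
    [-0.14,-0.143,0],
    [-0.145,-0.212,0]
  ],
  "dr": [
    [0,0,0],
    [0,0,0],
    [0,0,0],
    [0,0,0]
  ],
  "gripper": [0,0,0,0]
}}

```text
clock: 4.4
eef_pos: [426.9, -53.9, 175.1]
eef_rot: [3.139, -0.003, -2.992]
wrist_force: [1.5, 7.2, 2.6]
finger_gap: 17.6
finger_force: 20.0
```

Request:
{"op": "carry_out", "data": {
  "slide": [
    [0.019,-0.061,0],
    [0.059,-0.117,0],
    [0.116,-0.157,0],
    [0.184,-0.174,0],
    [0.253,-0.167,0],
    [0.316,-0.137,0],
    [0.364,-0.087,0],
    [0.393,-0.024,0],
    [0.398,0.045,0]
  ],
  "dr": [
    [0,0,0],
    [0,0,0],
    [0,0,0],
    [0,0,0],
    [0,0,0],
    [0,0,0],
    [0,0,0],
    [0,0,0],
    [0,0,0]
  ],
  "gripper": [0,0,0,0,0,0,0,0,0]
}}

```text
clock: 5.15
eef_pos: [527.9, -43.2, 174.9]
eef_rot: [-3.141, -0.004, -2.994]
wrist_force: [-17.2, -9.0, 5.8]
finger_gap: 17.4
finger_force: 20.0
```

Request:
{"op": "carry_out", "data": {
  "slide": [
    [-0.019,0.067,0],
    [-0.059,0.123,0],
    [-0.116,0.163,0],
    [-0.184,0.18,0],
    [-0.253,0.173,0],
    [-0.316,0.143,0],
    [-0.364,0.093,0],
    [-0.393,0.03,0],
    [-0.398,-0.039,0]
  ],
  "dr": [
    [0,0,0],
    [0,0,0],
    [0,0,0],
    [0,0,0],
    [0,0,0],
    [0,0,0],
    [0,0,0],
    [0,0,0],
    [0,0,0]
  ],
  "gripper": [0,0,0,0,0,0,0,0,0]
}}

```text
clock: 5.9
eef_pos: [427.3, -52.6, 175.1]
eef_rot: [3.14, -0.001, -2.993]
wrist_force: [4.7, 6.6, 0.4]
finger_gap: 17.3
finger_force: 20.0
```

Request:
{"op": "carry_out", "data": {
  "slide": [
    [0.016,-0.067,0],
    [0.056,-0.123,0],
    [0.113,-0.163,0],
    [0.181,-0.18,0],
    [0.25,-0.173,0],
    [0.312,-0.143,0],
    [0.36,-0.093,0],
    [0.389,-0.03,0],
    [0.394,0.039,0]
  ],
  "dr": [
    [0,0,0],
    [0,0,0],
    [0,0,0],
    [0,0,0],
    [0,0,0],
    [0,0,0],
    [0,0,0],
    [0,0,0],
    [0,0,0]
  ],
  "gripper": [0,0,0,0,0,0,0,0,0]
}}

```text
clock: 6.65
eef_pos: [527.4, -43.4, 175.0]
eef_rot: [-3.141, -0.002, -2.994]
wrist_force: [-11.9, -7.4, 2.9]
finger_gap: 17.3
finger_force: 20.0
```

Request:
{"op": "carry_out", "data": {
  "slide": [
    [-0.019,0.067,0],
    [-0.059,0.123,0],
    [-0.116,0.163,0],
    [-0.184,0.18,0],
    [-0.253,0.173,0],
    [-0.316,0.143,0],
    [-0.364,0.093,0],
    [-0.393,0.03,0],
    [-0.398,-0.039,0],
    [-0.398,-0.039,0]
  ],
  "dr": [
    [0,0,0],
    [0,0,0],
    [0,0,0],
    [0,0,0],
    [0,0,0],
    [0,0,0],
    [0,0,0],
    [0,0,0],
    [0,0,0],
    [0,0,0]
  ],
  "gripper": [0,0,0,0,0,0,0,0,0,0]
}}

```text
clock: 7.48
eef_pos: [427.3, -54.6, 175.2]
eef_rot: [-3.141, 0.001, -2.995]
wrist_force: [-1.1, -5.0, 0.8]
finger_gap: 17.8
finger_force: 20.0
```

Request:
{"op": "carry_out", "data": {
  "slide": [
    [0,0,0],
    [0,0,0],
    [0,0,0],
    [0,0,0.1],
    [0,0,0.2],
    [0,0,0.3],
    [0,0,0.3]
  ],
  "dr": [
    [0,0,0],
    [0,0,0],
    [0,0,0],
    [0,0,0],
    [0,0,0],
    [0,0,0],
    [0,0,0]
  ],
  "gripper": [100,100,100,100,100,100,100]
}}

```text
clock: 8.07
eef_pos: [428.8, -52.7, 254.2]
eef_rot: [-3.139, 0.006, -2.992]
wrist_force: [0.6, -0.2, 0.6]
finger_gap: 61.1
finger_force: 0.0
```

Request:
{"op": "carry_out", "data": {
  "slide": [
    [0.92,0.13,0.3],
    [0.92,0.13,0.3],
    [0.92,0.13,0.3],
    [0.92,0.13,0.3],
    [0.92,0.13,0.3],
    [0.92,0.13,0.3],
    [0.92,0.13,0.3],
    [0.92,0.13,0.3]
  ],
  "dr": [
    [0,0,0],
    [0,0,0],
    [0,0,0],
    [0,0,0],
    [0,0,0],
    [0,0,0],
    [0,0,0],
    [0,0,0]
  ],
  "gripper": [100,100,100,100,100,100,100,100]
}}

```text
clock: 8.73
eef_pos: [658.5, -19.6, 323.3]
eef_rot: [3.141, -0.002, -2.992]
wrist_force: [-0.8, -0.6, 0.3]
finger_gap: 94.2
finger_force: 0.0
```

```bash
python3 - <<'E'
from h import *
print(read_state()["eef_pos"],read_state()["eef_rot"])
im,m,f=snap("wrist","w2")
cv2.imwrite("pics/w2b.png",cv2.resize(im[:,:,::-1],(800,600),interpolation=cv2.INTER_CUBIC))
E
```

```text
[658.46315406 -19.58982557 323.32886958] [ 3.14117660e+00 -1.64275732e-03 -2.99214407e+00]
```

View pics/w2b.png

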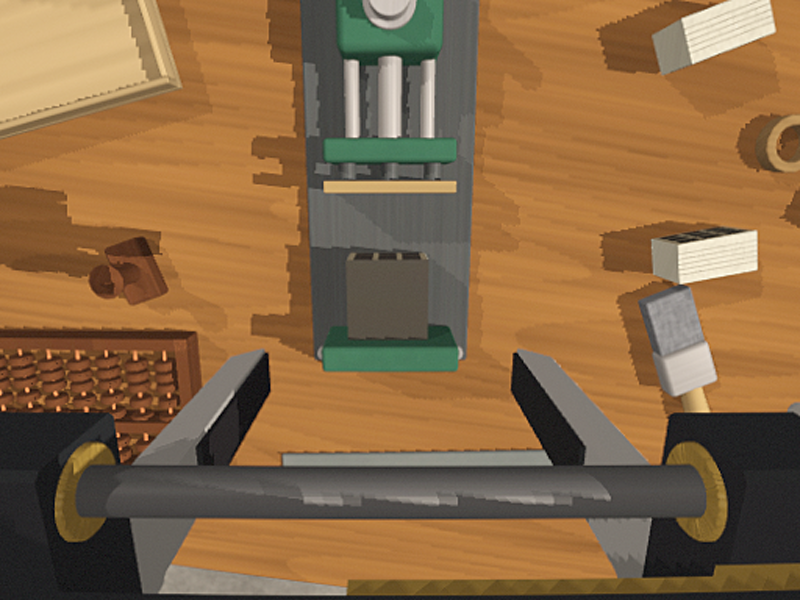

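The jaw is wound well back. The two dark finished blocks stand together against the end plate, with their tops spanning x 346-428 and y 262-338. The pad's front top edge is at y = 192.

```bash
python3 - <<'E'
from h import *
m,f=model("wrist"); k=1/1.5625
o=np.array([635.8,-23.5]);a=.151;ex=np.array([np.cos(a),np.sin(a)]);ey=np.array([-ex[1],ex[0]])
P={"bTL":(346,262,50),"bTR":(428,262,50),"bBL":(347,338,50),"bBR":(428,338,50),"padL":(323,192,62),"padR":(456,192,62),"bedL":(305,100,10),"bedR":(476,100,10),"bedL3":(312,300,10),"bedR3":(467.5,300,10),"plL":(330,327,68),"plR":(455,327,68)}
for n,(u,v,z) in P.items():
    q=px2w(m,f,u*k,v*k,z); d=q[:2]-o; print(n,np.round(q,1),"press",np.round([d@ex,d@ey],1))
E
```

```text
bTL [647.  -53.5  50. ] press [  6.5 -31.3]
bTR [638.1   5.6  50. ] press [ 6.7 28.4]
bBL [704.4 -45.4  50. ] press [ 64.6 -32. ]
bBR [695.4  15.3  50. ] press [64.7 29.4]
padL [599.5 -74.3  62. ] press [-43.5 -44.8]
padR [586.1  15.3  62. ] press [-43.3  45.8]
bedL [ 536.2 -102.4   10. ] press [-110.3  -63. ]
bedR [517.1  25.   10. ] press [-110.1   65.8]
bedL3 [689.4 -79.9  10. ] press [ 44.5 -63.8]
bedR3 [670.3  47.2  10. ] press [44.8 64.7]
plL [692.1 -57.7  68. ] press [ 50.5 -42.3]
plR [678.9  30.7  68. ] press [50.7 47.1]
```

Request:
{"op": "carry_out", "data": {
  "slide": [
    [-0.003,-0.008,-0.2],
    [-0.003,-0.008,-0.35],
    [-0.003,-0.008,-0.5],
    [-0.003,-0.008,-0.65],
    [-0.003,-0.008,-0.75],
    [-0.003,-0.008,-0.8],
    [-0.003,-0.008,-0.837],
    [-0.003,-0.008,-0.837],
    [-0.003,-0.008,-0.837]
  ],
  "dr": [
    [0,0,0],
    [0,0,0],
    [0,0,0],
    [0,0,0],
    [0,0,0],
    [0,0,0],
    [0,0,0],
    [0,0,0],
    [0,0,0]
  ],
  "gripper": [100,100,100,100,100,100,100,100,100]
}}

```text
clock: 9.53
eef_pos: [657.1, -22.5, 117.4]
eef_rot: [-3.141, 0.002, -2.993]
wrist_force: [0.5, 0.2, 0.9]
finger_gap: 94.0
finger_force: 0.0
```

Request:
{"op": "carry_out", "data": {
  "slide": [
    [0,0,0],
    [0,0,0],
    [0,0,0],
    [0,0,0],
    [0,0,0],
    [0,0,0],
    [0,0,0],
    [0,0,0]
  ],
  "dr": [
    [0,0,0],
    [0,0,0],
    [0,0,0],
    [0,0,0],
    [0,0,0],
    [0,0,0],
    [0,0,0],
    [0,0,0]
  ],
  "gripper": [40,40,40,40,40,40,40,40],
  "newtons": 20
}}

```text
clock: 10.2
eef_pos: [656.9, -22.5, 116.1]
eef_rot: [-3.142, 0.0, -2.993]
wrist_force: [-0.8, 0.1, 3.1]
finger_gap: 60.1
finger_force: 20.0
```

Request:
{"op": "carry_out", "data": {
  "slide": [
    [0,0,0.1],
    [0,0,0.25],
    [0,0,0.4],
    [-0.12,-0.29,0.4],
    [-0.24,-0.586,0.4],
    [-0.24,-0.586,0.4],
    [-0.24,-0.586,0.4],
    [-0.24,-0.586,0.4]
  ],
  "dr": [
    [0,0,0],
    [0,0,0],
    [0,0,0],
    [0,0,0],
    [0,0,0],
    [0,0,0],
    [0,0,0],
    [0,0,0]
  ],
  "gripper": [40,40,40,40,40,40,40,40]
}}

```text
clock: 10.87
eef_pos: [594.7, -174.0, 215.8]
eef_rot: [-3.141, -0.001, -2.998]
wrist_force: [-0.2, -0.3, -1.1]
finger_gap: 60.0
finger_force: 20.0
```

Request:
{"op": "carry_out", "data": {
  "slide": [
    [-0.12,-0.29,0],
    [-0.24,-0.586,0],
    [-0.24,-0.586,0],
    [-0.24,-0.586,0],
    [-0.24,-0.586,-0.15],
    [-0.24,-0.586,-0.3],
    [-0.24,-0.586,-0.38],
    [-0.24,-0.586,-0.408],
    [-0.24,-0.586,-0.408],
    [-0.24,-0.586,-0.408]
  ],
  "dr": [
    [0,0,0],
    [0,0,0],
    [0,0,0],
    [0,0,0],
    [0,0,0],
    [0,0,0],
    [0,0,0],
    [0,0,0],
    [0,0,0],
    [0,0,0]
  ],
  "gripper": [40,40,40,40,40,40,40,40,40,40]
}}

```text
clock: 11.7
eef_pos: [537.2, -315.4, 114.4]
eef_rot: [-3.141, 0.0, -2.993]
wrist_force: [0.0, 0.2, -0.7]
finger_gap: 59.9
finger_force: 20.0
```

```bash
python3 - <<'E'
from h import *
s=read_state();print(s["eef_pos"],s["finger_gap"],s["finger_force"],s["joints"])
im,m,f=snap("top","t2")
cv2.imwrite("pics/t2b.png",cv2.resize(im[90:270,190:460,::-1],(800,533),interpolation=cv2.INTER_CUBIC))
E
```

```text
[ 537.22038814 -315.43635443  114.38856721] 59.93479334355383 19.991725087165833 [-5.89707437e-01  6.62677995e-01  1.45540719e+00 -1.59331161e-05
  1.02310003e+00 -2.30905775e+00]
```

View pics/t2b.png

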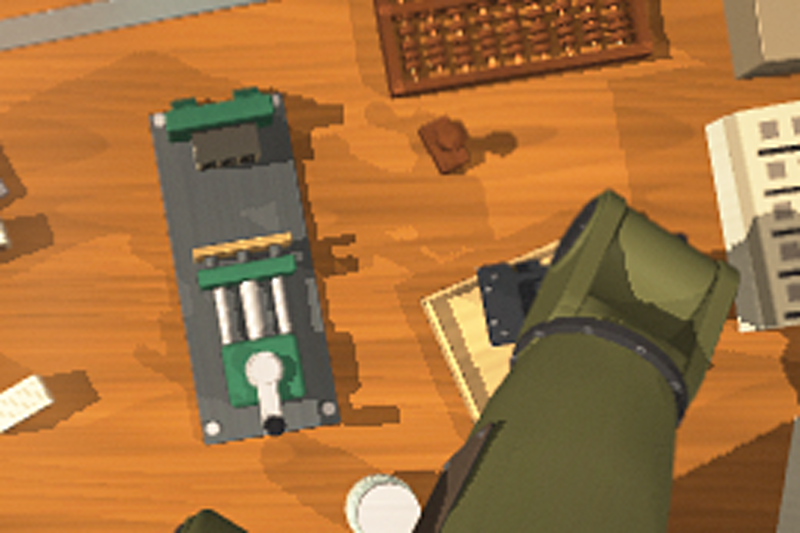

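Request:
{"op": "carry_out", "data": {
  "slide": [
    [0,0,-0.01],
    [0,0,-0.01],
    [0,0,-0.01],
    [0,0,-0.01],
    [0,0,-0.01],
    [0,0,-0.01],
    [0,0,-0.01],
    [0,0,0.1],
    [0,0,0.25],
    [0,0,0.39]
  ],
  "dr": [
    [0,0,0],
    [0,0,0],
    [0,0,0],
    [0,0,0],
    [0,0,0],
    [0,0,0],
    [0,0,0],
    [0,0,0],
    [0,0,0],
    [0,0,0]
  ],
  "gripper": [40,40,40,100,100,100,100,100,100,100]
}}

```text
clock: 12.58
eef_pos: [536.6, -315.4, 212.5]
eef_rot: [3.141, -0.001, -2.993]
wrist_force: [-0.8, -0.0, 1.6]
finger_gap: 93.7
finger_force: 0.0
```

Request:
{"op": "carry_out", "data": {
  "slide": [
    [0.3,0.596,0],
    [0.3,0.596,0],
    [0.3,0.596,0],
    [0.3,0.596,0],
    [0.3,0.596,0],
    [0.3,0.596,0]
  ],
  "dr": [
    [0,0,0],
    [0,0,0],
    [0,0,0],
    [0,0,0],
    [0,0,0],
    [0,0,0]
  ],
  "gripper": [100,100,100,100,100,100]
}}

```text
clock: 13.08
eef_pos: [612.5, -164.6, 211.3]
eef_rot: [-3.142, -0.0, -2.99]
wrist_force: [-0.1, -0.4, -0.1]
finger_gap: 93.6
finger_force: 0.0
```

Request:
{"op": "carry_out", "data": {
  "slide": [
    [0.3,0.596,0],
    [0.3,0.596,0],
    [0.3,0.596,0],
    [0.3,0.596,0],
    [0.3,0.596,0],
    [0.3,0.596,0],
    [0.3,0.596,-0.15],
    [0.3,0.596,-0.28],
    [0.3,0.596,-0.35],
    [0.3,0.596,-0.38]
  ],
  "dr": [
    [0,0,0],
    [0,0,0],
    [0,0,0],
    [0,0,0],
    [0,0,0],
    [0,0,0],
    [0,0,0],
    [0,0,0],
    [0,0,0],
    [0,0,0]
  ],
  "gripper": [100,100,100,100,100,100,100,100,100,100]
}}

```text
clock: 13.92
eef_pos: [685.3, -19.7, 113.1]
eef_rot: [3.141, -0.005, -2.996]
wrist_force: [-0.4, 0.2, 1.0]
finger_gap: 93.8
finger_force: 0.0
```

Request:
{"op": "carry_out", "data": {
  "slide": [
    [0,0,0],
    [0,0,0],
    [0,0,0],
    [0,0,0],
    [0,0,0],
    [0,0,0],
    [0,0,0],
    [0,0,0],
    [0,0,0]
  ],
  "dr": [
    [0,0,0],
    [0,0,0],
    [0,0,0],
    [0,0,0],
    [0,0,0],
    [0,0,0],
    [0,0,0],
    [0,0,0],
    [0,0,0]
  ],
  "gripper": [100,100,40,40,40,40,40,40,40]
}}

```text
clock: 14.67
eef_pos: [686.9, -17.4, 116.7]
eef_rot: [-3.142, 0.0, -2.993]
wrist_force: [-1.4, -0.4, 2.6]
finger_gap: 59.7
finger_force: 20.0
```

Request:
{"op": "carry_out", "data": {
  "slide": [
    [0,0,0.1],
    [0,0,0.25],
    [0,0,0.4],
    [-0.2,-0.3,0.4],
    [-0.424,-0.641,0.4],
    [-0.424,-0.641,0.4],
    [-0.424,-0.641,0.4],
    [-0.424,-0.641,0.4],
    [-0.424,-0.641,0.4]
  ],
  "dr": [
    [0,0,0],
    [0,0,0],
    [0,0,0],
    [0,0,0],
    [0,0,0],
    [0,0,0],
    [0,0,0],
    [0,0,0],
    [0,0,0]
  ],
  "gripper": [40,40,40,40,40,40,40,40,40]
}}

```text
clock: 15.42
eef_pos: [578.5, -181.6, 216.5]
eef_rot: [-3.141, -0.001, -2.997]
wrist_force: [0.3, 0.0, -1.3]
finger_gap: 59.7
finger_force: 20.0
```

Request:
{"op": "carry_out", "data": {
  "slide": [
    [-0.2,-0.3,0],
    [-0.424,-0.641,0],
    [-0.424,-0.641,0],
    [-0.424,-0.641,0],
    [-0.424,-0.641,0],
    [-0.424,-0.641,0],
    [-0.424,-0.641,-0.15],
    [-0.424,-0.641,-0.3],
    [-0.424,-0.641,-0.38],
    [-0.424,-0.641,-0.405]
  ],
  "dr": [
    [0,0,0],
    [0,0,0],
    [0,0,0],
    [0,0,0],
    [0,0,0],
    [0,0,0],
    [0,0,0],
    [0,0,0],
    [0,0,0],
    [0,0,0]
  ],
  "gripper": [40,40,40,40,40,40,40,40,40,40]
}}

```text
clock: 16.25
eef_pos: [474.1, -336.6, 111.5]
eef_rot: [3.137, -0.004, -2.993]
wrist_force: [-6.2, 9.7, 20.7]
finger_gap: 60.1
finger_force: 20.0
```

Request:
{"op": "carry_out", "data": {
  "slide": [
    [0,0,-0.012],
    [0,0,-0.012],
    [0,0,-0.012],
    [0,0,-0.012],
    [0,0,-0.012],
    [0,0,-0.012],
    [0,0,-0.012],
    [0,0,-0.012],
    [0,0,0.15],
    [0,0,0.3]
  ],
  "dr": [
    [0,0,0],
    [0,0,0],
    [0,0,0],
    [0,0,0],
    [0,0,0],
    [0,0,0],
    [0,0,0],
    [0,0,0],
    [0,0,0],
    [0,0,0]
  ],
  "gripper": [40,40,40,40,100,100,100,100,100,100]
}}

```text
clock: 17.08
eef_pos: [474.2, -337.6, 189.8]
eef_rot: [3.139, -0.003, -2.993]
wrist_force: [0.8, -0.6, 1.1]
finger_gap: 93.2
finger_force: 0.0
```

Request:
{"op": "carry_out", "data": {
  "slide": [
    [0.04,0.2,0.3],
    [0.08,0.78,0.6],
    [0.08,0.78,0.6],
    [0.08,0.78,0.6],
    [0.08,0.78,0.6],
    [0.08,0.78,0.6],
    [0.08,0.78,0.6],
    [0.08,0.78,0.6]
  ],
  "dr": [
    [0,0,0],
    [0,0,0],
    [0,0,0],
    [0,0,0],
    [0,0,0],
    [0,0,0],
    [0,0,0],
    [0,0,0]
  ],
  "gripper": [100,100,100,100,100,100,100,100]
}}

```text
clock: 17.75
eef_pos: [495.1, -141.9, 341.4]
eef_rot: [-3.14, 0.002, -2.991]
wrist_force: [-0.2, -0.1, 0.1]
finger_gap: 93.6
finger_force: 0.0
```

Request:
{"op": "carry_out", "data": {
  "slide": [
    [0.08,0.78,0],
    [0.08,0.78,0],
    [0.08,0.78,0],
    [0.08,0.78,0],
    [0.08,0.78,0],
    [0.08,0.78,0],
    [0.08,0.78,0]
  ],
  "dr": [
    [0,0,0],
    [0,0,0],
    [0,0,0],
    [0,0,0],
    [0,0,0],
    [0,0,0],
    [0,0,0]
  ],
  "gripper": [100,100,100,100,100,100,100]
}}

```text
clock: 18.33
eef_pos: [515.0, 52.1, 338.9]
eef_rot: [3.142, -0.002, -2.992]
wrist_force: [1.3, -0.1, 0.3]
finger_gap: 93.8
finger_force: 0.0
```

Request:
{"op": "carry_out", "data": {
  "slide": [
    [0.08,0.78,0],
    [0.08,0.78,0],
    [0.08,0.78,0],
    [0.08,0.78,0],
    [0.08,0.78,0],
    [0.08,0.78,0],
    [0.08,0.78,0],
    [0.08,0.78,0]
  ],
  "dr": [
    [0,0,0],
    [0,0,0],
    [0,0,0],
    [0,0,0],
    [0,0,0],
    [0,0,0],
    [0,0,0],
    [0,0,0]
  ],
  "gripper": [100,100,100,100,100,100,100,100]
}}

```text
clock: 19.0
eef_pos: [535.4, 245.2, 339.5]
eef_rot: [-3.141, -0.001, -2.995]
wrist_force: [-0.5, -0.9, 0.7]
finger_gap: 94.4
finger_force: 0.0
```

```bash
python3 - <<'E'
from h import *
print(read_state()["eef_pos"],read_state()["eef_rot"])
im,m,f=snap("wrist","w3")
cv2.imwrite("pics/w3b.png",cv2.resize(im[:,:,::-1],(800,600),interpolation=cv2.INTER_CUBIC))
im,m,f=snap("top","t3")
cv2.imwrite("pics/t3b.png",cv2.resize(im[110:260,230:440,::-1],(800,571),interpolation=cv2.INTER_CUBIC))
E
```

```text
[535.39243566 245.1557493  339.45307572] [-3.14102196e+00 -1.12316386e-03 -2.99498432e+00]
```

View pics/w3b.png

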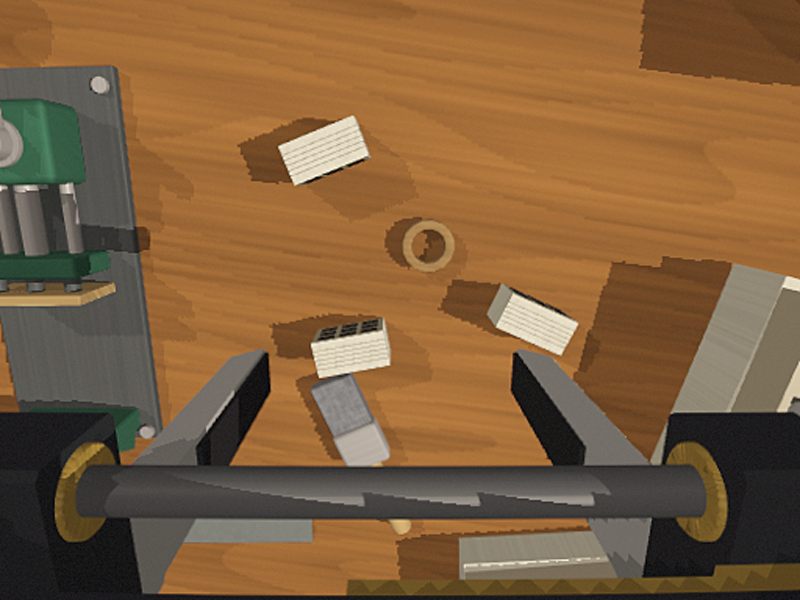

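View pics/t3b.png

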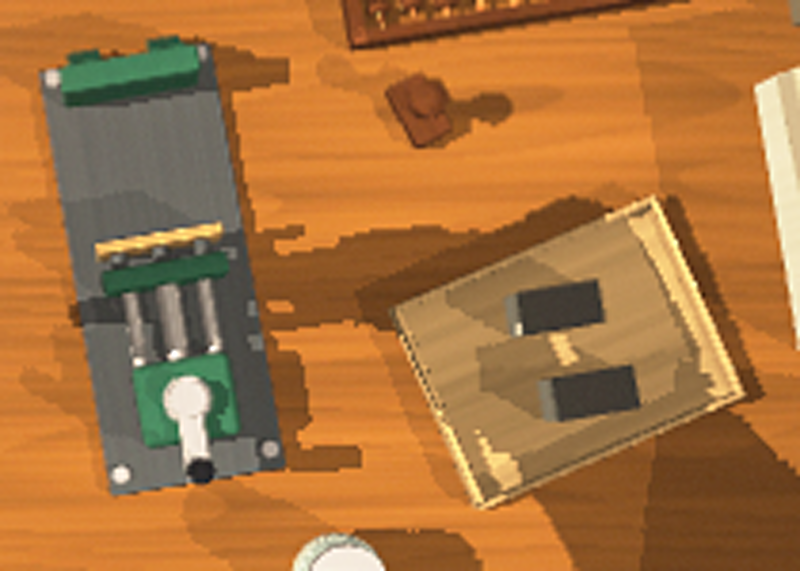

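The tray shows both finished blocks standing well inside. The wrist view shows the three waiting blocks at about (325,150), (350,350) and (535,320), the tape ring at (428,246) and the brush's bristle end just below the middle block.

```bash
cat >> h.py <<'E'
def blocks(n,im,m,f,box,z=40,thr=150):
    x0,y0,x1,y1=box
    hsv=cv2.cvtColor(im,cv2.COLOR_RGB2HSV)
    msk=((hsv[...,2]>thr)&(hsv[...,1]<70)).astype(np.uint8)*255
    msk=cv2.morphologyEx(msk,cv2.MORPH_CLOSE,np.ones((3,3)))
    M=np.zeros_like(msk); M[y0:y1,x0:x1]=msk[y0:y1,x0:x1]
    cs,_=cv2.findContours(M,cv2.RETR_EXTERNAL,cv2.CHAIN_APPROX_NONE)
    for c in cs:
        if cv2.contourArea(c)<300: continue
        w=np.array([px2w(m,f,u,v,z)[:2] for u,v in c[:,0,:]],np.float32)
        (cx,cy),(a,b),t=cv2.minAreaRect(w)
        if a<b: a,b,t=b,a,t+90
        print(n,"px",c[:,0].mean(0).round(),"centre",round(cx,1),round(cy,1),"size",round(a,1),round(b,1),"long-axis deg",round(t%180,1))
E
python3 - <<'E'
from h import *
m,f=model("wrist"); im=cv2.imread("pics/w3.png")[:,:,::-1].copy()
blocks("w3",im,m,f,(150,60,390,245))
E
```

```text
w3 px [226. 225.] centre 601.0 222.0 size 63.0 38.1 long-axis deg 109.5
w3 px [340. 205.] centre 555.5 363.3 size 72.1 33.0 long-axis deg 73.8
w3 px [207.  96.] centre 449.2 182.6 size 61.2 31.5 long-axis deg 118.8
```

Request:
{"op": "carry_out", "data": {
  "slide": [
    [-0.345,-0.25,-0.1],
    [-0.345,-0.25,-0.2],
    [-0.345,-0.25,-0.25],
    [-0.345,-0.25,-0.4],
    [-0.345,-0.25,-0.55],
    [-0.345,-0.25,-0.7],
    [-0.345,-0.25,-0.83],
    [-0.345,-0.25,-0.9],
    [-0.345,-0.25,-0.936],
    [-0.345,-0.25,-0.936]
  ],
  "dr": [
    [0,0,0.02],
    [0,0,0.04],
    [0,0,0.055],
    [0,0,0.055],
    [0,0,0.055],
    [0,0,0.055],
    [0,0,0.055],
    [0,0,0.055],
    [0,0,0.055],
    [0,0,0.055]
  ],
  "gripper": [100,100,100,100,100,100,100,100,100,100]
}}

```text
clock: 19.93
eef_pos: [448.3, 183.4, 105.0]
eef_rot: [3.141, -0.002, -2.649]
wrist_force: [-0.1, 0.6, -1.0]
finger_gap: 93.8
finger_force: 0.0
```

Request:
{"op": "carry_out", "data": {
  "slide": [
    [0,0,0],
    [0,0,0],
    [0,0,0],
    [0,0,0],
    [0,0,0],
    [0,0,0],
    [0,0,0],
    [0,0,0]
  ],
  "dr": [
    [0,0,0],
    [0,0,0],
    [0,0,0],
    [0,0,0],
    [0,0,0],
    [0,0,0],
    [0,0,0],
    [0,0,0]
  ],
  "gripper": [40,40,40,40,40,40,40,40]
}}

```text
clock: 20.6
eef_pos: [448.8, 184.5, 106.7]
eef_rot: [-3.141, 0.001, -2.648]
wrist_force: [-1.0, -1.3, 7.5]
finger_gap: 60.0
finger_force: 20.0
```

Request:
{"op": "carry_out", "data": {
  "slide": [
    [0,0,0.15],
    [0,0,0.3],
    [0,0,0.44],
    [0.474,-0.396,0.44],
    [0.474,-0.396,0.44],
    [0.474,-0.396,0.44],
    [0.474,-0.396,0.44],
    [0.474,-0.396,0.44],
    [0.474,-0.396,0.44]
  ],
  "dr": [
    [0,0,0],
    [0,0,0],
    [0,0,-0.018],
    [0,0,-0.036],
    [0,0,-0.0548],
    [0,0,-0.0548],
    [0,0,-0.0548],
    [0,0,-0.0548],
    [0,0,-0.0548]
  ],
  "gripper": [40,40,40,40,40,40,40,40,40]
}}

```text
clock: 21.35
eef_pos: [567.4, 84.6, 215.4]
eef_rot: [3.141, -0.001, -2.994]
wrist_force: [-0.6, 0.5, -1.6]
finger_gap: 60.0
finger_force: 20.0
```

Request:
{"op": "carry_out", "data": {
  "slide": [
    [0.474,-0.396,0],
    [0.474,-0.396,0],
    [0.474,-0.396,0],
    [0.474,-0.396,0],
    [0.474,-0.396,0],
    [0.474,-0.396,0],
    [0.474,-0.396,-0.15],
    [0.474,-0.396,-0.28],
    [0.474,-0.396,-0.36],
    [0.474,-0.396,-0.388]
  ],
  "dr": [
    [0,0,0],
    [0,0,0],
    [0,0,0],
    [0,0,0],
    [0,0,0],
    [0,0,0],
    [0,0,0],
    [0,0,0],
    [0,0,0],
    [0,0,0]
  ],
  "gripper": [40,40,40,40,40,40,40,40,40,40]
}}

```text
clock: 22.18
eef_pos: [683.5, -11.6, 115.9]
eef_rot: [3.14, -0.005, -2.99]
wrist_force: [0.6, 0.6, -1.1]
finger_gap: 59.8
finger_force: 20.0
```

Request:
{"op": "carry_out", "data": {
  "slide": [
    [0,0,0],
    [0,0,0],
    [0,0,0]
  ],
  "dr": [
    [0,0,0],
    [0,0,0],
    [0,0,0]
  ],
  "gripper": [40,40,40]
}}

```text
clock: 22.43
eef_pos: [685.4, -12.9, 120.6]
eef_rot: [3.141, 0.0, -2.991]
wrist_force: [-5.7, 2.4, -2.4]
finger_gap: 59.9
finger_force: 20.0
```

Request:
{"op": "carry_out", "data": {
  "slide": [
    [-0.008,-0.009,0],
    [-0.008,-0.009,-0.006],
    [-0.008,-0.009,-0.012],
    [-0.008,-0.009,-0.012],
    [-0.008,-0.009,-0.012]
  ],
  "dr": [
    [0,0,0],
    [0,0,0],
    [0,0,0],
    [0,0,0],
    [0,0,0]
  ],
  "gripper": [40,40,40,40,40]
}}

```text
clock: 22.85
eef_pos: [683.7, -15.8, 116.4]
eef_rot: [-3.141, 0.0, -2.992]
wrist_force: [-1.4, -0.6, -1.7]
finger_gap: 59.9
finger_force: 20.0
```

Request:
{"op": "carry_out", "data": {
  "slide": [
    [0,0,0],
    [0,0,0],
    [0,0,0],
    [0,0,0],
    [0,0,0],
    [0,0,0.15],
    [0,0,0.3],
    [0,0,0.45],
    [0,0,0.6],
    [0,0,0.6]
  ],
  "dr": [
    [0,0,0],
    [0,0,0],
    [0,0,0],
    [0,0,0],
    [0,0,0],
    [0,0,0],
    [0,0,0],
    [0,0,0],
    [0,0,0],
    [0,0,0]
  ],
  "gripper": [100,100,100,100,100,100,100,100,100,100]
}}

```text
clock: 23.68
eef_pos: [684.9, -15.8, 275.1]
eef_rot: [-3.139, 0.012, -2.992]
wrist_force: [0.7, -0.3, -0.2]
finger_gap: 93.9
finger_force: 0.0
```

Request:
{"op": "carry_out", "data": {
  "slide": [
    [-0.32,0.6,0.14],
    [-0.32,0.6,0.14],
    [-0.32,0.6,0.14],
    [-0.32,0.6,0.14],
    [-0.32,0.6,0.14],
    [-0.32,0.6,0.14],
    [-0.32,0.6,0.14]
  ],
  "dr": [
    [0,0,0],
    [0,0,0],
    [0,0,0],
    [0,0,0],
    [0,0,0],
    [0,0,0],
    [0,0,0]
  ],
  "gripper": [100,100,100,100,100,100,100]
}}

```text
clock: 24.27
eef_pos: [603.7, 134.1, 301.1]
eef_rot: [-3.141, 0.0, -2.991]
wrist_force: [0.0, -0.4, -0.2]
finger_gap: 93.8
finger_force: 0.0
```

Request:
{"op": "carry_out", "data": {
  "slide": [
    [-0.32,0.6,0.14],
    [-0.32,0.6,0.14],
    [-0.32,0.6,0.14],
    [-0.32,0.6,0.14],
    [-0.32,0.6,0.14],
    [-0.32,0.6,0.14],
    [-0.32,0.6,0.14]
  ],
  "dr": [
    [0,0,0],
    [0,0,0],
    [0,0,0],
    [0,0,0],
    [0,0,0],
    [0,0,0],
    [0,0,0]
  ],
  "gripper": [100,100,100,100,100,100,100]
}}

```text
clock: 24.85
eef_pos: [524.5, 283.0, 335.3]
eef_rot: [-3.141, -0.001, -2.993]
wrist_force: [-0.0, 0.3, -0.0]
finger_gap: 94.3
finger_force: 0.0
```

```bash
python3 - <<'E'
from h import *
print(read_state()["eef_pos"],read_state()["eef_rot"])
im,m,f=snap("wrist","w4")
cv2.imwrite("pics/w4b.png",cv2.resize(im[80:272,140:396,::-1],(800,600),interpolation=cv2.INTER_CUBIC))
im2,m2,f2=snap("top","t4")
cv2.imwrite("pics/t4b.png",cv2.resize(im2[110:260,110:320,::-1],(800,571),interpolation=cv2.INTER_CUBIC))
E
```

```text
[524.50052157 283.01406012 335.32559108] [-3.14091873e+00 -8.37322170e-04 -2.99291443e+00]
```

View pics/w4b.png

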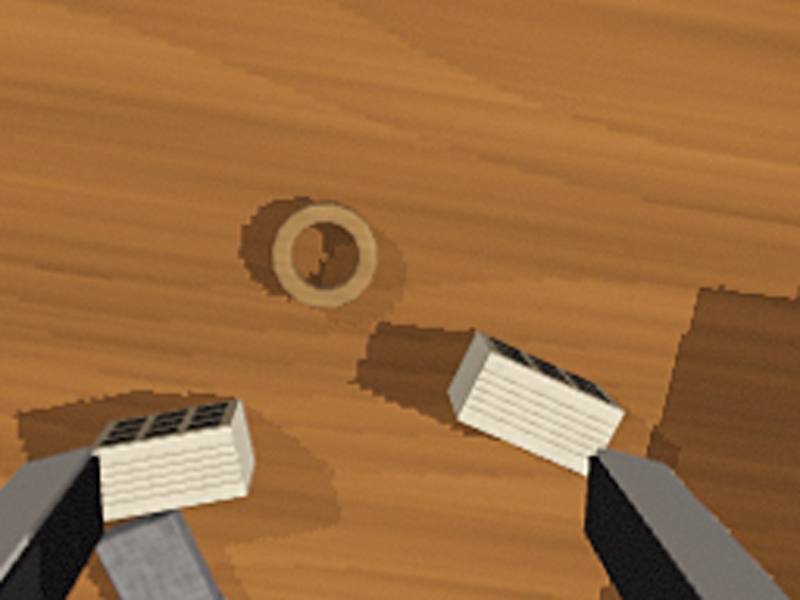

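In the crop, the right block's top has corners (492,350), (624,411), (588,473) and (458,416). The left block's top has corners (100,457), (236,428) and (249,495), with the brush bristles just below it.

```bash
python3 - <<'E'
from h import *
m,f=model("wrist")
def q(L):
    w=np.array([px2w(m,f,140+u/3.125,80+v/3.125,40)[:2] for u,v in L]); return w
for n,L in {"b1":[(492,350),(624,411),(588,473),(458,416)],"b2":[(100,457),(236,428),(249,495)]}.items():
    w=q(L); print(n,w.round(1).tolist(),np.linalg.norm(np.diff(w,axis=0),axis=1).round(1))
    if len(w)==3: c=(w[0]+w[2])/2
    else: c=w.mean(0)
    d=w[1]-w[0]; print(" c",c.round(1),"ang",np.degrees(np.arctan2(d[1],d[0])).round(1), np.degrees(np.arctan2(*(w[2]-w[1])[::-1])).round(1))
m0,f0=model("top")
im=cv2.imread("pics/t4.png")[:,:,::-1].copy(); blocks("top",im,m0,f0,(110,150,215,240),thr=140)
print(w2px(m0,f0,[555,363,40]),w2px(m0,f0,[601,222,40]))
E
```

```text
b1 [[534.6, 343.5], [551.5, 400.6], [579.5, 391.7], [563.3, 335.0]] [59.5 29.4 59. ]
 c [557.2 367.7] ang 73.4 -17.5
b2 [[601.8, 194.4], [581.4, 247.6], [609.2, 256.3]] [57.  29.2]
 c [605.5 225.3] ang 111.0 17.4
[129.67017396 189.09995287] [179.98415538 171.42924963]
```

Request:
{"op": "carry_out", "data": {
  "slide": [
    [0.32,-0.236,-0.1],
    [0.32,-0.236,-0.2],
    [0.32,-0.236,-0.25],
    [0.32,-0.236,-0.4],
    [0.32,-0.236,-0.55],
    [0.32,-0.236,-0.7],
    [0.32,-0.236,-0.82],
    [0.32,-0.236,-0.88],
    [0.32,-0.236,-0.917],
    [0.32,-0.236,-0.917]
  ],
  "dr": [
    [0,0,0.015],
    [0,0,0.03],
    [0,0,0.0305],
    [0,0,0.0305],
    [0,0,0.0305],
    [0,0,0.0305],
    [0,0,0.0305],
    [0,0,0.0305],
    [0,0,0.0305],
    [0,0,0.0305]
  ],
  "gripper": [100,100,100,100,100,100,100,100,100,100]
}}

```text
clock: 25.78
eef_pos: [603.5, 223.6, 104.6]
eef_rot: [3.142, -0.003, -2.802]
wrist_force: [-1.0, 0.1, -0.2]
finger_gap: 94.0
finger_force: 0.0
```

Request:
{"op": "carry_out", "data": {
  "slide": [
    [0,0,0],
    [0,0,0],
    [0,0,0],
    [0,0,0],
    [0,0,0],
    [0,0,0],
    [0,0,0],
    [0,0,0]
  ],
  "dr": [
    [0,0,0],
    [0,0,0],
    [0,0,0],
    [0,0,0],
    [0,0,0],
    [0,0,0],
    [0,0,0],
    [0,0,0]
  ],
  "gripper": [40,40,40,40,40,40,40,40]
}}

```text
clock: 26.45
eef_pos: [603.8, 225.3, 107.5]
eef_rot: [-3.141, 0.001, -2.8]
wrist_force: [-0.6, -1.8, 6.0]
finger_gap: 59.9
finger_force: 20.0
```

Request:
{"op": "carry_out", "data": {
  "slide": [
    [0,0,0.15],
    [0,0,0.3],
    [0,-0.05,0.44],
    [0.04,-0.2,0.44],
    [0.08,-0.36,0.44],
    [0.11,-0.52,0.44],
    [0.14,-0.68,0.44],
    [0.17,-0.83,0.44],
    [0.195,-0.98,0.44],
    [0.195,-0.98,0.44]
  ],
  "dr": [
    [0,0,0],
    [0,0,0],
    [0,0,-0.015],
    [0,0,-0.0305],
    [0,0,-0.0305],
    [0,0,-0.0305],
    [0,0,-0.0305],
    [0,0,-0.0305],
    [0,0,-0.0305],
    [0,0,-0.0305]
  ],
  "gripper": [40,40,40,40,40,40,40,40,40,40]
}}

```text
clock: 27.28
eef_pos: [652.7, -26.0, 216.5]
eef_rot: [-3.141, -0.0, -2.997]
wrist_force: [0.3, 0.2, -1.8]
finger_gap: 59.7
finger_force: 20.0
```

Request:
{"op": "carry_out", "data": {
  "slide": [
    [0,0,0],
    [0,0,0],
    [0,0,-0.15],
    [0,0,-0.28],
    [0,0,-0.35],
    [0,0,-0.385],
    [0,0,-0.385],
    [0,0,-0.385]
  ],
  "dr": [
    [0,0,0],
    [0,0,0],
    [0,0,0],
    [0,0,0],
    [0,0,0],
    [0,0,0],
    [0,0,0],
    [0,0,0]
  ],
  "gripper": [40,40,40,40,40,40,40,40]
}}

```text
clock: 27.95
eef_pos: [653.2, -18.6, 122.1]
eef_rot: [-3.14, 0.004, -2.99]
wrist_force: [2.1, -2.2, 5.2]
finger_gap: 60.1
finger_force: 20.0
```

Request:
{"op": "carry_out", "data": {
  "slide": [
    [0,-0.007,-0.006],
    [0,-0.007,-0.012],
    [0,-0.007,-0.016],
    [0,-0.007,-0.016]
  ],
  "dr": [
    [0,0,0],
    [0,0,0],
    [0,0,0],
    [0,0,0]
  ],
  "gripper": [40,40,40,40]
}}

```text
clock: 28.28
eef_pos: [653.7, -19.1, 120.0]
eef_rot: [-3.142, 0.006, -2.99]
wrist_force: [-0.5, 5.1, 20.0]
finger_gap: 59.8
finger_force: 20.0
```

```bash
python3 - <<'E'
from h import *
s=read_state();print(s["eef_pos"],s["wrist_force"],s["moment"])
im,m,f=snap("scene","s5"); u,v=w2px(m,f,[650,-20,40]).astype(int); print(u,v)
cv2.imwrite("pics/s5b.png",cv2.resize(im[v-60:v+60,u-80:u+80,::-1],(800,600),interpolation=cv2.INTER_CUBIC))
E
```

```text
[653.68955665 -19.08658788 120.02194618] [-0.47210514  5.05978659 19.98862697] [ 1.20778686  0.38370844 -0.03587923]
216 242
```

View pics/s5b.png

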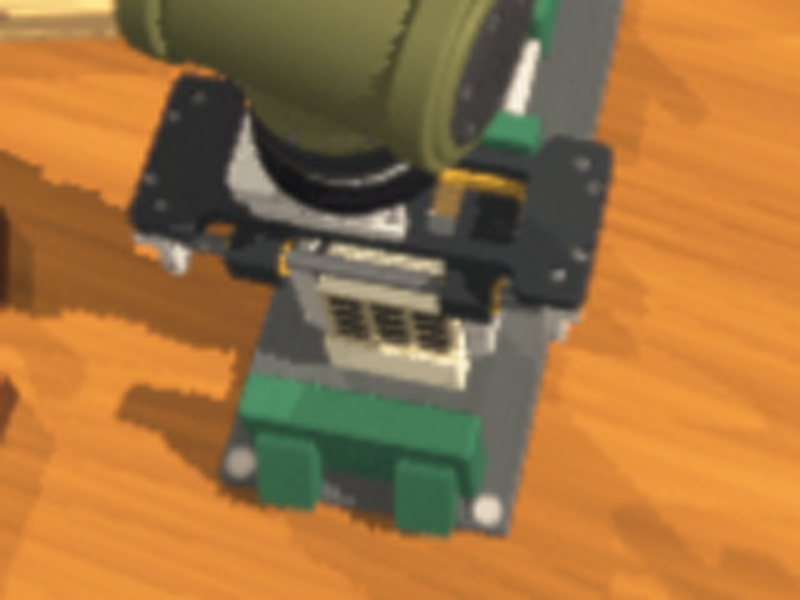

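```bash
python3 - <<'E'
from h import *
m,f=model("scene"); u0,v0=216-80,242-60
o=np.array([635.7,-23]);a=.151;ex=np.array([np.cos(a),np.sin(a)]);ey=np.array([-ex[1],ex[0]])
def pp(x,y,z): 
    w=o+x*ex+y*ey; return ((w2px(m,f,[*w,z])-[u0,v0])*5).round().astype(int).tolist()
im=cv2.imread("pics/s5b.png")
for nm,xc,z0,col in (("first",51,10,(255,0,0)),("held",19,14,(0,0,255))):
    for zs in (z0,z0+40):
        P=[pp(xc+sx*15,sy*30,zs) for sx,sy in((-1,-1),(-1,1),(1,1),(1,-1))]; print(nm,zs,P)
        cv2.polylines(im,[np.array(P)],True,col,2)
P=[pp(68,-50,68),pp(68,50,68)];print("plate front top",P); cv2.polylines(im,[np.array(P)],False,(0,255,255),2)
cv2.imwrite("pics/s5o.png",im)
E
```

```text
first 10 [[332, 358], [461, 382], [446, 445], [314, 420]]
first 50 [[320, 324], [455, 349], [439, 414], [302, 389]]
held 14 [[349, 290], [476, 313], [462, 374], [332, 350]]
held 54 [[338, 253], [471, 277], [456, 341], [320, 316]]
plate front top [[248, 369], [482, 413]]
```

View pics/s5o.png

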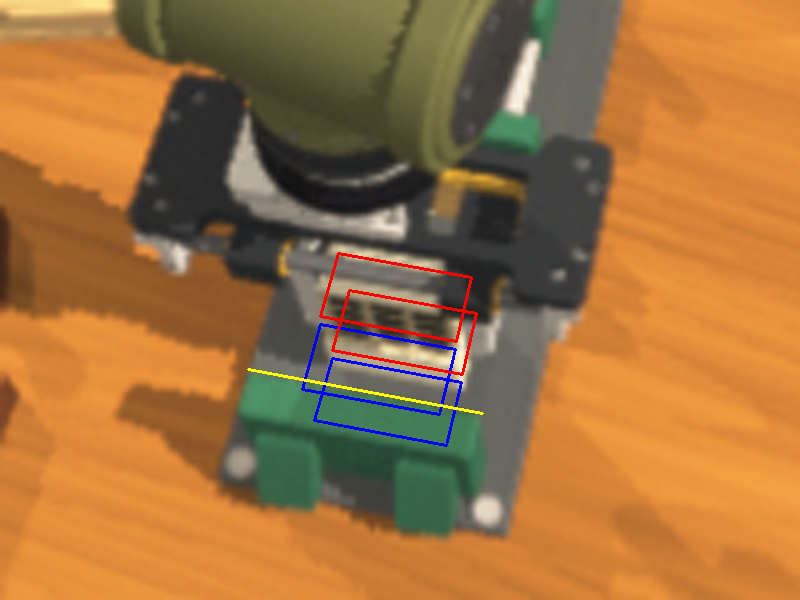

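Request:
{"op": "carry_out", "data": {
  "slide": [
    [0,0,0.1],
    [0,0,0.25],
    [0,0,0.4],
    [-0.1,0.1,0.55],
    [-0.25,0.25,0.7],
    [-0.35,0.35,0.8],
    [-0.4,0.4,0.8],
    [-0.4,0.4,0.8],
    [-0.4,0.4,0.8]
  ],
  "dr": [
    [0,0,0],
    [0,0,0],
    [0,0,0],
    [0,0,0],
    [0,0,0],
    [0,0,0],
    [0,0,0],
    [0,0,0],
    [0,0,0]
  ],
  "gripper": [40,40,40,40,40,40,40,40,40]
}}

```text
clock: 29.08
eef_pos: [551.1, 81.2, 318.5]
eef_rot: [3.142, 0.003, -2.988]
wrist_force: [1.0, -0.8, -1.6]
finger_gap: 60.0
finger_force: 20.0
```

```bash
python3 - <<'E'
from h import *
m0,f0=model("top")
im=cv2.imread("pics/t4.png")[:,:,::-1].copy(); blocks("t4",im,m0,f0,(235,120,320,190),z=50,thr=140)
print(w2px(m0,f0,[686,-15,50]))
s=read_state();print(s["eef_pos"],s["finger_gap"],s["wrist_force"])
im,m,f=snap("wrist","w6")
a=cv2.resize(im[:,:,::-1],(400,300),interpolation=cv2.INTER_AREA)
im,m,f=snap("top","t6"); b=im[110:185,220:320,::-1]
c=cv2.imread("pics/t4.png")[110:185,220:320]
im,m,f=snap("scene","s6"); d=im[170:320,120:320,::-1]
R=lambda x:cv2.resize(x,(400,300),interpolation=cv2.INTER_CUBIC)
cv2.imwrite("pics/m6.png",np.vstack([np.hstack([a,R(b)]),np.hstack([R(c),R(d)])]))
E
```

```text
[265.36265321 138.17406169]
[551.09363646  81.23817579 318.48189168] 59.9634934091373 [ 0.99954474 -0.8439703  -1.55498229]
```

View pics/m6.png

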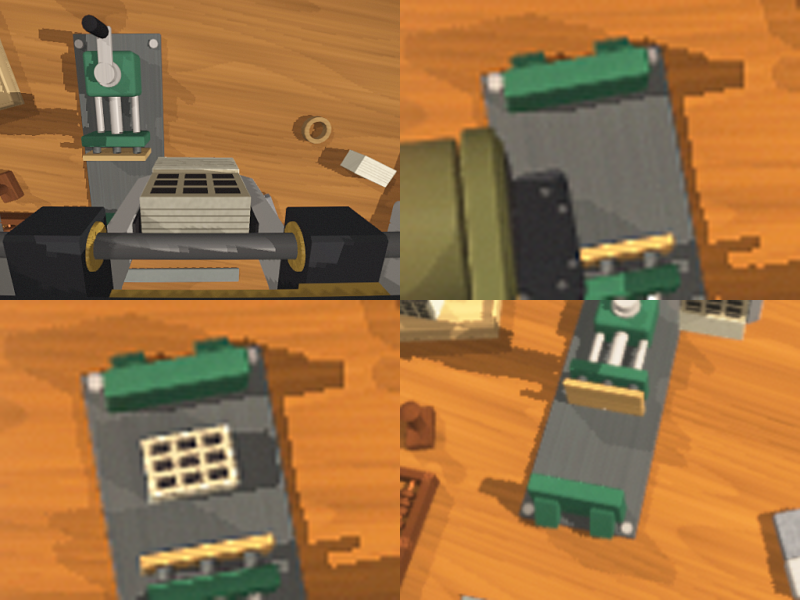

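The montage shows that the first block had toppled flat (label grid up) on the bed after I released it. The gripper has now picked up both: the second block stands on the lying one, and the bed is empty. I'll set the stack down on the open table and sort them out.

Request:
{"op": "carry_out", "data": {
  "slide": [
    [0.036,0.236,0],
    [0.036,0.236,0],
    [0.036,0.236,-0.15],
    [0.036,0.236,-0.3],
    [0.036,0.236,-0.45],
    [0.036,0.236,-0.6],
    [0.036,0.236,-0.7],
    [0.036,0.236,-0.77],
    [0.036,0.236,-0.8],
    [0.036,0.236,-0.8]
  ],
  "dr": [
    [0,0,0],
    [0,0,0],
    [0,0,0],
    [0,0,0],
    [0,0,0],
    [0,0,0],
    [0,0,0],
    [0,0,0],
    [0,0,0],
    [0,0,0]
  ],
  "gripper": [40,40,40,40,40,40,40,40,40,40]
}}

```text
clock: 30.07
eef_pos: [561.0, 136.7, 114.0]
eef_rot: [-3.141, -0.004, -2.993]
wrist_force: [-0.7, -0.3, -0.7]
finger_gap: 60.0
finger_force: 20.0
```

Request:
{"op": "carry_out", "data": {
  "slide": [
    [0,0,0],
    [0,0,-0.01],
    [0,0,-0.01]
  ],
  "dr": [
    [0,0,0],
    [0,0,0],
    [0,0,0]
  ],
  "gripper": [40,40,40]
}}

```text
clock: 30.32
eef_pos: [561.8, 137.4, 114.9]
eef_rot: [3.142, 0.002, -2.992]
wrist_force: [-0.3, 0.3, -1.9]
finger_gap: 59.9
finger_force: 20.0
```

Request:
{"op": "carry_out", "data": {
  "slide": [
    [0,0,-0.008],
    [0,0,-0.012],
    [0,0,-0.012],
    [0,0,-0.012]
  ],
  "dr": [
    [0,0,0],
    [0,0,0],
    [0,0,0],
    [0,0,0]
  ],
  "gripper": [40,40,40,40]
}}

```text
clock: 30.65
eef_pos: [561.4, 137.5, 111.3]
eef_rot: [3.142, 0.0, -2.992]
wrist_force: [-1.1, 0.1, -2.8]
finger_gap: 60.0
finger_force: 20.0
```

Request:
{"op": "carry_out", "data": {
  "slide": [
    [0,0,-0.006],
    [0,0,-0.012],
    [0,0,-0.012],
    [0,0,-0.012]
  ],
  "dr": [
    [0,0,0],
    [0,0,0],
    [0,0,0],
    [0,0,0]
  ],
  "gripper": [40,40,40,40]
}}

```text
clock: 30.98
eef_pos: [561.8, 137.6, 109.6]
eef_rot: [-3.142, 0.002, -2.992]
wrist_force: [-5.0, -1.4, 12.1]
finger_gap: 59.6
finger_force: 20.0
```

Request:
{"op": "carry_out", "data": {
  "slide": [
    [0,0,0],
    [0,0,0],
    [0,0,0],
    [0,0,0],
    [0,0,0],
    [0,0,0],
    [0,0,0.04],
    [0,0,0.08],
    [0,0,0.112],
    [0,0,0.112]
  ],
  "dr": [
    [0,0,0],
    [0,0,0],
    [0,0,0],
    [0,0,0],
    [0,0,0],
    [0,0,0],
    [0,0,0],
    [0,0,0],
    [0,0,0],
    [0,0,0]
  ],
  "gripper": [100,100,100,100,100,100,100,100,100,100]
}}

```text
clock: 31.82
eef_pos: [562.1, 137.6, 138.7]
eef_rot: [3.141, 0.004, -2.992]
wrist_force: [0.6, 0.7, 0.4]
finger_gap: 94.2
finger_force: 0.0
```

```bash
python3 - <<'E'
from h import *
s=read_state();print(s["eef_pos"],s["finger_gap"],s["wrist_force"])
im,m,f=snap("scene","s7"); u,v=w2px(m,f,[561,137,40]).astype(int); a=im[v-50:v+55,u-70:u+70,::-1]
im,m,f=snap("wrist","w7"); b=im[100:340,60:440,::-1]
R=lambda x:cv2.resize(x,(400,300),interpolation=cv2.INTER_CUBIC)
cv2.imwrite("pics/m7.png",np.hstack([R(a),R(b)]))
E
```

```text
[562.13429043 137.63111512 138.70884377] 94.15604463373869 [0.61417948 0.74111467 0.40859495]
```

View pics/m7.png

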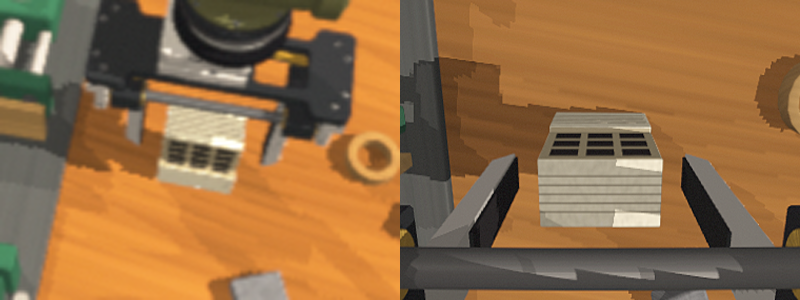

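The stack stands as expected: block A is upright on lying block B, between the open fingers. I'll work out A's offset from the grasp point.

```bash
python3 - <<'E'
from h import *
m,f=model("wrist")
w=np.array([px2w(m,f,u,v,70)[:2] for u,v in[(191.1,228),(308.9,226.4),(308,280),(192,281.6)]]);print(w.round(1).tolist(),w.mean(0).round(1))
a=.151;ex=np.array([np.cos(a),np.sin(a)])
d=w.mean(0)-read_state()["eef_pos"][:2];print("offset press x,y",(d@ex).round(1),(d@[-ex[1],ex[0]]).round(1))
w=np.array([px2w(m,f,u,v,30)[:2] for u,v in[(192+9/1.05,100+132/1.25)]]);print(w, )
m0,f0=model("top"); q=px2w(m0,f0,267.5,150.7,40)[:2]-[635.7,-23]; print("fallen x",q@ex)
E
```

```text
[[548.5, 106.1], [538.9, 164.5], [568.3, 169.9], [578.3, 109.6]] [558.5 137.5]
offset press x,y -2.9 0.5
[[548.55769469 104.85562665]]
fallen x 17.514764193115443
```

Request:
{"op": "carry_out", "data": {
  "slide": [
    [-0.012,-0.002,0],
    [-0.012,-0.002,0],
    [-0.012,-0.002,0],
    [-0.012,-0.002,0],
    [-0.012,-0.002,0],
    [-0.012,-0.002,0],
    [-0.012,-0.002,0],
    [-0.012,-0.002,0],
    [-0.012,-0.002,0],
    [-0.012,-0.002,0]
  ],
  "dr": [
    [0,0,0],
    [0,0,0],
    [0,0,0],
    [0,0,0],
    [0,0,0],
    [0,0,0],
    [0,0,0],
    [0,0,0],
    [0,0,0],
    [0,0,0]
  ],
  "gripper": [100,100,40,40,40,40,40,40,40,40]
}}

```text
clock: 32.75
eef_pos: [558.4, 137.0, 136.1]
eef_rot: [3.142, 0.0, -2.992]
wrist_force: [-0.3, 0.3, -0.9]
finger_gap: 60.2
finger_force: 20.0
```

Request:
{"op": "carry_out", "data": {
  "slide": [
    [0,0,0.1],
    [0,0,0.22],
    [0,0,0.32],
    [0.1,-0.13,0.32],
    [0.2,-0.25,0.32],
    [0.3,-0.37,0.32],
    [0.4,-0.49,0.32],
    [0.496,-0.612,0.32],
    [0.496,-0.612,0.32],
    [0.496,-0.612,0.32]
  ],
  "dr": [
    [0,0,0],
    [0,0,0],
    [0,0,0],
    [0,0,0],
    [0,0,0],
    [0,0,0],
    [0,0,0],
    [0,0,0],
    [0,0,0],
    [0,0,0]
  ],
  "gripper": [40,40,40,40,40,40,40,40,40,40]
}}

```text
clock: 33.58
eef_pos: [682.7, -17.7, 215.0]
eef_rot: [3.141, -0.001, -2.995]
wrist_force: [-0.6, -0.2, -1.0]
finger_gap: 59.8
finger_force: 20.0
```

Request:
{"op": "carry_out", "data": {
  "slide": [
    [0,0,0],
    [0,0,0],
    [0,0,0]
  ],
  "dr": [
    [0,0,0],
    [0,0,0],
    [0,0,0]
  ],
  "gripper": [40,40,40]
}}

```text
clock: 33.83
eef_pos: [682.0, -14.9, 216.5]
eef_rot: [3.142, 0.0, -2.991]
wrist_force: [0.2, -0.3, -1.4]
finger_gap: 59.5
finger_force: 20.0
```

Request:
{"op": "carry_out", "data": {
  "slide": [
    [0,-0.003,-0.12],
    [0,-0.003,-0.22],
    [0,-0.003,-0.3],
    [0,-0.003,-0.35],
    [0,-0.003,-0.38],
    [0,-0.003,-0.39],
    [0,-0.003,-0.395],
    [0,-0.003,-0.395],
    [0,-0.003,-0.395]
  ],
  "dr": [
    [0,0,0],
    [0,0,0],
    [0,0,0],
    [0,0,0],
    [0,0,0],
    [0,0,0],
    [0,0,0],
    [0,0,0],
    [0,0,0]
  ],
  "gripper": [40,40,40,40,40,40,40,40,40]
}}

```text
clock: 34.58
eef_pos: [682.7, -16.8, 118.6]
eef_rot: [-3.141, 0.002, -2.992]
wrist_force: [-0.8, 1.1, -0.9]
finger_gap: 60.0
finger_force: 20.0
```

Free of contact. I'll lower 2 mm, release, retreat gently and check.

Request:
{"op": "carry_out", "data": {
  "slide": [
    [0,0,-0.004],
    [0,0,-0.008],
    [0,0,-0.008],
    [0,0,-0.008],
    [0,0,-0.008],
    [0,0,-0.008],
    [0,0,-0.008],
    [0,0,-0.008],
    [0,0,-0.008],
    [0,0,-0.008]
  ],
  "dr": [
    [0,0,0],
    [0,0,0],
    [0,0,0],
    [0,0,0],
    [0,0,0],
    [0,0,0],
    [0,0,0],
    [0,0,0],
    [0,0,0],
    [0,0,0]
  ],
  "gripper": [40,40,40,40,100,100,100,100,100,100]
}}

```text
clock: 35.42
eef_pos: [682.3, -16.8, 115.3]
eef_rot: [3.142, -0.0, -2.992]
wrist_force: [-0.4, -0.4, -0.7]
finger_gap: 93.0
finger_force: 0.0
```

Request:
{"op": "carry_out", "data": {
  "slide": [
    [0,0,0.05],
    [0,0,0.12],
    [0,0,0.25],
    [0,0,0.4],
    [-0.15,0.16,0.55],
    [-0.3,0.33,0.7],
    [-0.45,0.5,0.7],
    [-0.56,0.64,0.7],
    [-0.56,0.64,0.7],
    [-0.56,0.64,0.7]
  ],
  "dr": [
    [0,0,0],
    [0,0,0],
    [0,0,0],
    [0,0,0],
    [0,0,0],
    [0,0,0],
    [0,0,0],
    [0,0,0],
    [0,0,0],
    [0,0,0]
  ],
  "gripper": [100,100,100,100,100,100,100,100,100,100]
}}

```text
clock: 36.25
eef_pos: [539.9, 145.8, 292.7]
eef_rot: [3.141, 0.002, -2.99]
wrist_force: [1.3, 0.1, 0.4]
finger_gap: 94.0
finger_force: 0.0
```

```bash
python3 - <<'E'
from h import *
s=read_state();print(s["eef_pos"],s["eef_rot"],s["joints"])
im,m,f=snap("wrist","w8"); cv2.imwrite("pics/w8.png",im[:,:,::-1]); np.savez("w8.npz",R=m["R"],t=m["t"])
blocks("w",im,m,f,(100,50,400,260),z=30)
a=im[50:270,60:440,::-1]
imt,mt,ft=snap("top","t8")
blocks("top",imt,mt,ft,(110,110,320,240),z=45,thr=140)
b=imt[110:200,200:320,::-1]
ims,ms,fs=snap("scene","s8"); c=ims[170:320,120:320,::-1]
R=lambda x,w,h:cv2.resize(x,(w,h),interpolation=cv2.INTER_CUBIC)
cv2.imwrite("pics/m8.png",np.hstack([R(a,400,300),R(b,400,300)]))
cv2.imwrite("pics/m8.png",np.vstack([np.hstack([R(b,400,300),R(c,400,300)]),R(a,800,300)]))
E
```

```text
[539.91918384 145.78772645 292.65190528] [ 3.14105680e+00  2.06638622e-03 -2.99037536e+00] [ 1.98101113e-01  3.27722768e-01  1.50821592e+00  4.54555107e-04
  1.30356476e+00 -1.52403264e+00]
w px [241. 197.] centre 558.9 139.1 size 63.1 42.1 long-axis deg 96.1
top px [178. 144.] centre 676.8 227.1 size 79.6 37.8 long-axis deg 30.9
```

View pics/m8.png

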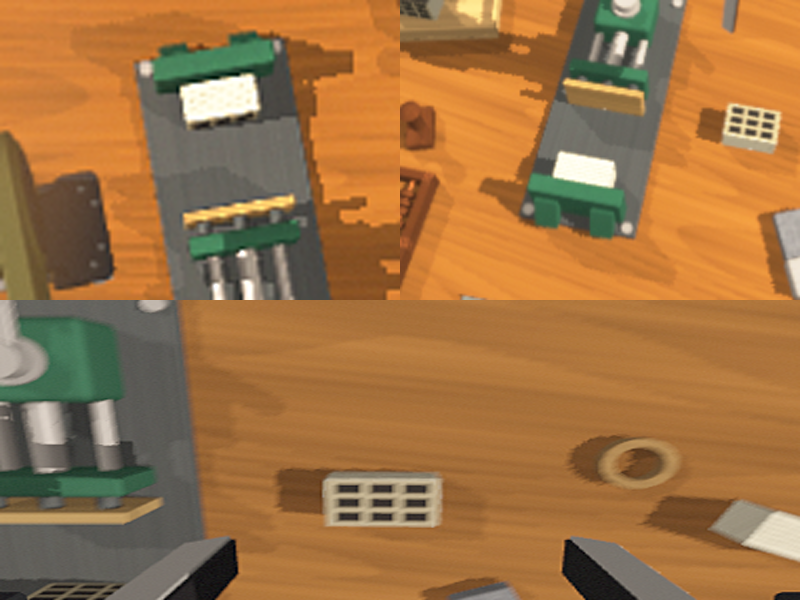

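Block A now stands at the end plate, square. Block B lies at about (559,138) with its top towards the robot. I'll pinch B near its top end, carry it to free table space and tilt the tool about 68° to set it on its base.

Request:
{"op": "carry_out", "data": {
  "slide": [
    [0.041,-0.034,-0.12],
    [0.041,-0.034,-0.25],
    [0.041,-0.034,-0.4],
    [0.041,-0.034,-0.53],
    [0.041,-0.034,-0.65],
    [0.041,-0.034,-0.72],
    [0.041,-0.034,-0.755],
    [0.041,-0.034,-0.766],
    [0.041,-0.034,-0.766],
    [0.041,-0.034,-0.766]
  ],
  "dr": [
    [0,0,0],
    [0,0,0],
    [0,0,0],
    [0,0,0],
    [0,0,0],
    [0,0,0],
    [0,0,0],
    [0,0,0],
    [0,0,0],
    [0,0,0]
  ],
  "gripper": [100,100,100,100,100,100,100,100,100,100]
}}

```text
clock: 37.23
eef_pos: [553.4, 134.5, 100.2]
eef_rot: [-3.142, 0.002, -2.992]
wrist_force: [0.6, 0.1, 0.2]
finger_gap: 94.2
finger_force: 0.0
```

Request:
{"op": "carry_out", "data": {
  "slide": [
    [0,0,0],
    [0,0,0],
    [0,0,0],
    [0,0,0],
    [0,0,0],
    [0,0,0],
    [0,0,0],
    [0,0,0]
  ],
  "dr": [
    [0,0,0],
    [0,0,0],
    [0,0,0],
    [0,0,0],
    [0,0,0],
    [0,0,0],
    [0,0,0],
    [0,0,0]
  ],
  "gripper": [40,40,40,40,40,40,40,40],
  "newtons": 30
}}

```text
clock: 37.9
eef_pos: [552.6, 134.8, 99.1]
eef_rot: [3.142, 0.0, -2.992]
wrist_force: [-1.4, 0.5, 3.4]
finger_gap: 59.7
finger_force: 30.0
```

Request:
{"op": "carry_out", "data": {
  "slide": [
    [0,0,0.15],
    [0,0,0.3],
    [-0.1,0.02,0.45],
    [-0.25,0.04,0.55],
    [-0.4,0.07,0.55],
    [-0.55,0.1,0.55],
    [-0.61,0.1,0.55],
    [-0.61,0.1,0.55],
    [-0.61,0.1,0.55]
  ],
  "dr": [
    [0,0,0],
    [0,0,0],
    [0,0,0.015],
    [0,0,0.03],
    [0,0,0.037],
    [0,0,0.037],
    [0,0,0.037],
    [0,0,0.037],
    [0,0,0.037]
  ],
  "gripper": [40,40,40,40,40,40,40,40,40]
}}

```text
clock: 38.65
eef_pos: [400.0, 159.9, 236.8]
eef_rot: [-3.141, 0.001, -2.759]
wrist_force: [1.1, -0.1, -0.4]
finger_gap: 59.4
finger_force: 30.0
```

Request:
{"op": "carry_out", "data": {
  "slide": [
    [0.03,0.012,0],
    [0.06,0.024,-0.01],
    [0.09,0.036,-0.02],
    [0.12,0.05,-0.03],
    [0.14,0.057,-0.044],
    [0.16,0.065,-0.053],
    [0.16,0.065,-0.053],
    [0.16,0.065,-0.053]
  ],
  "dr": [
    [-0.006,0.015,0],
    [-0.012,0.03,0],
    [-0.018,0.045,0],
    [-0.025,0.06,0],
    [-0.031,0.075,0],
    [-0.0354,0.0876,0],
    [-0.0354,0.0876,0],
    [-0.0354,0.0876,0]
  ],
  "gripper": [40,40,40,40,40,40,40,40]
}}

```text
clock: 39.32
eef_pos: [440.9, 175.8, 221.9]
eef_rot: [-3.14, -0.593, -2.76]
wrist_force: [-0.2, 0.2, -1.0]
finger_gap: 60.0
finger_force: 30.0
```

```bash
python3 - <<'E'
from h import *
s=read_state();print({k:np.round(s[k],3) for k in("eef_pos","eef_rot","joints","wrist_force","finger_gap")})
from scipy.spatial.transform import Rotation as Ro
print(Ro.from_euler("xyz",s["eef_rot"]).as_matrix().round(3))
E
```

```text
{'eef_pos': array([440.879, 175.83 , 221.914]), 'eef_rot': array([-3.14 , -0.593, -2.76 ]), 'joints': array([ 0.316,  0.459,  1.573, -0.038,  1.701, -1.63 ]), 'wrist_force': array([-0.238,  0.189, -0.995]), 'finger_gap': np.float64(60.004)}
[[-0.77  -0.373 -0.518]
 [-0.309  0.928 -0.209]
 [ 0.559 -0.001 -0.829]]
```

Request:
{"op": "carry_out", "data": {
  "slide": [
    [0.025,0.01,-0.02],
    [0.045,0.018,-0.045],
    [0.065,0.027,-0.07],
    [0.08,0.033,-0.095],
    [0.095,0.039,-0.12],
    [0.106,0.043,-0.142],
    [0.106,0.043,-0.142],
    [0.106,0.043,-0.142]
  ],
  "dr": [
    [-0.006,0.015,0],
    [-0.012,0.03,0],
    [-0.018,0.045,0],
    [-0.025,0.06,0],
    [-0.031,0.075,0],
    [-0.0354,0.0876,0],
    [-0.0354,0.0876,0],
    [-0.0354,0.0876,0]
  ],
  "gripper": [40,40,40,40,40,40,40,40]
}}

```text
clock: 39.98
eef_pos: [466.5, 186.5, 187.3]
eef_rot: [-3.137, -1.183, -2.763]
wrist_force: [0.1, 0.1, -0.9]
finger_gap: 60.0
finger_force: 30.0
```

Request:
{"op": "carry_out", "data": {
  "slide": [
    [0,0,-0.1],
    [0,0,-0.2],
    [0,0,-0.3],
    [0,0,-0.38],
    [0,0,-0.42],
    [0,0,-0.44],
    [0,0,-0.44],
    [0,0,-0.44]
  ],
  "dr": [
    [0,0,0],
    [0,0,0],
    [0,0,0],
    [0,0,0],
    [0,0,0],
    [0,0,0],
    [0,0,0],
    [0,0,0]
  ],
  "gripper": [40,40,40,40,40,40,40,40]
}}

```text
clock: 40.65
eef_pos: [467.1, 186.9, 79.0]
eef_rot: [-3.136, -1.184, -2.763]
wrist_force: [0.3, 0.3, -0.3]
finger_gap: 60.0
finger_force: 30.0
```

Request:
{"op": "carry_out", "data": {
  "slide": [
    [0,0,-0.02],
    [0,0,-0.036],
    [0,0,-0.044],
    [0,0,-0.048],
    [0,0,-0.048],
    [0,0,-0.048]
  ],
  "dr": [
    [0,0,0],
    [0,0,0],
    [0,0,0],
    [0,0,0],
    [0,0,0],
    [0,0,0]
  ],
  "gripper": [40,40,40,40,40,40]
}}

```text
clock: 41.15
eef_pos: [466.6, 186.7, 65.7]
eef_rot: [-3.137, -1.187, -2.763]
wrist_force: [-0.3, -0.0, -0.6]
finger_gap: 59.4
finger_force: 30.0
```

Request:
{"op": "carry_out", "data": {
  "slide": [
    [0,0,-0.006],
    [0,0,-0.012],
    [0,0,-0.012],
    [0,0,-0.012]
  ],
  "dr": [
    [0,0,0],
    [0,0,0],
    [0,0,0],
    [0,0,0]
  ],
  "gripper": [40,40,40,40]
}}

```text
clock: 41.48
eef_pos: [466.9, 186.8, 64.3]
eef_rot: [-3.136, -1.189, -2.764]
wrist_force: [1.1, 1.0, 15.4]
finger_gap: 59.6
finger_force: 30.0
```

Request:
{"op": "carry_out", "data": {
  "slide": [
    [0,0,0.004],
    [0,0,0.004],
    [0,0,0.004],
    [0,0,0.004],
    [0,0,0.004],
    [0,0,0.004],
    [0,0,0.004],
    [0,0,0.004],
    [0,0,0.004],
    [0,0,0.004]
  ],
  "dr": [
    [0,0,0],
    [0,0,0],
    [0,0,0],
    [0,0,0],
    [0,0,0],
    [0,0,0],
    [0,0,0],
    [0,0,0],
    [0,0,0],
    [0,0,0]
  ],
  "gripper": [100,100,100,100,100,100,100,100,100,100]
}}

```text
clock: 42.32
eef_pos: [466.6, 186.7, 63.6]
eef_rot: [-3.136, -1.187, -2.763]
wrist_force: [-0.1, -0.3, -0.8]
finger_gap: 93.9
finger_force: 0.0
```

Request:
{"op": "carry_out", "data": {
  "slide": [
    [0.05,0.02,0.04],
    [0.12,0.05,0.08],
    [0.2,0.08,0.12],
    [0.3,0.12,0.16],
    [0.38,0.153,0.2],
    [0.38,0.153,0.3],
    [0.38,0.153,0.45],
    [0.38,0.153,0.6],
    [0.38,0.153,0.6]
  ],
  "dr": [
    [0,0,0],
    [0,0,0],
    [0,0,0],
    [0,0,0],
    [0,0,0],
    [0,0,0],
    [0,0,0],
    [0,0,0],
    [0,0,0]
  ],
  "gripper": [100,100,100,100,100,100,100,100,100]
}}

```text
clock: 43.07
eef_pos: [562.6, 225.4, 220.9]
eef_rot: [-3.135, -1.178, -2.764]
wrist_force: [1.5, -0.6, 0.7]
finger_gap: 94.0
finger_force: 0.0
```

Request:
{"op": "carry_out", "data": {
  "slide": [
    [-0.02,-0.01,0.02],
    [-0.06,-0.02,0.06],
    [-0.1,-0.05,0.1],
    [-0.15,-0.06,0.15],
    [-0.2,-0.08,0.2],
    [-0.2,-0.08,0.2],
    [-0.2,-0.08,0.2]
  ],
  "dr": [
    [0.006,-0.015,0],
    [0.012,-0.03,0],
    [0.018,-0.045,0],
    [0.025,-0.06,0],
    [0.031,-0.075,0],
    [0.0354,-0.0876,0],
    [0.0354,-0.0876,0]
  ],
  "gripper": [100,100,100,100,100,100,100]
}}

```text
clock: 43.65
eef_pos: [511.2, 204.9, 266.0]
eef_rot: [-3.14, -0.586, -2.76]
wrist_force: [0.2, -0.2, 1.2]
finger_gap: 94.1
finger_force: 0.0
```

Request:
{"op": "carry_out", "data": {
  "slide": [
    [-0.02,-0.01,0.02],
    [-0.06,-0.02,0.06],
    [-0.1,-0.05,0.1],
    [-0.15,-0.06,0.15],
    [-0.2,-0.08,0.15],
    [-0.2,-0.08,0.15],
    [-0.2,-0.08,0.15],
    [-0.2,-0.08,0.15]
  ],
  "dr": [
    [0.006,-0.015,0],
    [0.012,-0.03,0],
    [0.018,-0.045,0],
    [0.025,-0.06,0],
    [0.031,-0.075,0],
    [0.0354,-0.0876,0],
    [0.0354,-0.0876,0],
    [0.0354,-0.0876,0]
  ],
  "gripper": [100,100,100,100,100,100,100,100]
}}

```text
clock: 44.32
eef_pos: [461.5, 184.9, 300.9]
eef_rot: [3.141, -0.005, -2.76]
wrist_force: [1.0, -0.3, 0.2]
finger_gap: 94.3
finger_force: 0.0
```

```bash
python3 - <<'E'
from h import *
s=read_state();print({k:np.round(s[k],3) for k in("eef_pos","eef_rot","joints","wrist_force","finger_gap")})
im,m,f=snap("wrist","w9"); print(w2px(m,f,[395,157,40]))
blocks("w",im,m,f,(60,10,480,260),z=40)
E
```

```text
{'eef_pos': array([461.538, 184.931, 300.926]), 'eef_rot': array([ 3.141, -0.005, -2.76 ]), 'joints': array([ 0.307,  0.185,  1.667, -0.   ,  1.294, -1.645]), 'wrist_force': array([ 0.966, -0.293,  0.226]), 'finger_gap': np.float64(94.279)}
[248.13005987 116.80321079]
w px [ 68. 172.] centre 524.5 -7.2 size 52.3 10.2 long-axis deg 8.7
w px [249. 128.] centre 405.4 162.7 size 60.6 29.3 long-axis deg 111.9
```

Block B is upright again: its white top is at (405,163) and measures 60.6 x 29.3 mm. Picking it up next.

Request:
{"op": "carry_out", "data": {
  "slide": [
    [-0.1,-0.04,-0.1],
    [-0.224,-0.089,-0.2],
    [-0.224,-0.089,-0.3],
    [-0.224,-0.089,-0.45],
    [-0.224,-0.089,-0.58],
    [-0.224,-0.089,-0.68],
    [-0.224,-0.089,-0.74],
    [-0.224,-0.089,-0.775],
    [-0.224,-0.089,-0.78],
    [-0.224,-0.089,-0.78]
  ],
  "dr": [
    [0,0,0],
    [0,0,0],
    [0,0,0],
    [0,0,0],
    [0,0,0],
    [0,0,0],
    [0,0,0],
    [0,0,0],
    [0,0,0],
    [0,0,0]
  ],
  "gripper": [100,100,100,100,100,100,100,100,100,100]
}}

```text
clock: 45.2
eef_pos: [405.9, 162.8, 105.9]
eef_rot: [3.141, -0.002, -2.76]
wrist_force: [-0.6, -0.2, -0.0]
finger_gap: 94.3
finger_force: 0.0
```

Request:
{"op": "carry_out", "data": {
  "slide": [
    [0,0,0],
    [0,0,0],
    [0,0,0],
    [0,0,0],
    [0,0,0],
    [0,0,0],
    [0,0,0],
    [0,0,0]
  ],
  "dr": [
    [0,0,0],
    [0,0,0],
    [0,0,0],
    [0,0,0],
    [0,0,0],
    [0,0,0],
    [0,0,0],
    [0,0,0]
  ],
  "gripper": [40,40,40,40,40,40,40,40],
  "newtons": 25
}}

```text
clock: 45.87
eef_pos: [405.7, 162.8, 106.4]
eef_rot: [-3.142, 0.0, -2.76]
wrist_force: [-2.4, -1.2, 5.3]
finger_gap: 59.6
finger_force: 25.0
```

Request:
{"op": "carry_out", "data": {
  "slide": [
    [0,0,0.15],
    [0,0,0.3],
    [0,0,0.44],
    [0.1,-0.08,0.44],
    [0.22,-0.16,0.44],
    [0.34,-0.25,0.44],
    [0.45,-0.34,0.44],
    [0.5,-0.37,0.44],
    [0.5,-0.37,0.44],
    [0.5,-0.37,0.44]
  ],
  "dr": [
    [0,0,0],
    [0,0,0],
    [0,0,-0.015],
    [0,0,-0.03],
    [0,0,-0.0367],
    [0,0,-0.0367],
    [0,0,-0.0367],
    [0,0,-0.0367],
    [0,0,-0.0367],
    [0,0,-0.0367]
  ],
  "gripper": [40,40,40,40,40,40,40,40,40,40]
}}

```text
clock: 46.7
eef_pos: [530.5, 69.9, 215.5]
eef_rot: [3.141, -0.001, -2.991]
wrist_force: [-0.8, 1.0, -1.3]
finger_gap: 59.6
finger_force: 25.0
```

Request:
{"op": "carry_out", "data": {
  "slide": [
    [0.1,-0.08,0],
    [0.22,-0.17,0],
    [0.34,-0.26,0],
    [0.45,-0.34,0],
    [0.476,-0.364,0],
    [0.476,-0.364,0],
    [0.476,-0.364,0],
    [0.476,-0.364,0]
  ],
  "dr": [
    [0,0,0],
    [0,0,0],
    [0,0,0],
    [0,0,0],
    [0,0,0],
    [0,0,0],
    [0,0,0],
    [0,0,0]
  ],
  "gripper": [40,40,40,40,40,40,40,40]
}}

```text
clock: 47.37
eef_pos: [648.6, -19.4, 216.2]
eef_rot: [3.141, -0.001, -2.989]
wrist_force: [-0.7, -0.3, -0.7]
finger_gap: 59.7
finger_force: 25.0
```

Request:
{"op": "carry_out", "data": {
  "slide": [
    [0,-0.005,-0.12],
    [0,-0.005,-0.22],
    [0,-0.005,-0.3],
    [0,-0.005,-0.35],
    [0,-0.005,-0.38],
    [0,-0.005,-0.39],
    [0,-0.005,-0.394],
    [0,-0.005,-0.394],
    [0,-0.005,-0.394]
  ],
  "dr": [
    [0,0,0],
    [0,0,0],
    [0,0,0],
    [0,0,0],
    [0,0,0],
    [0,0,0],
    [0,0,0],
    [0,0,0],
    [0,0,0]
  ],
  "gripper": [40,40,40,40,40,40,40,40,40]
}}

```text
clock: 48.12
eef_pos: [650.0, -22.0, 118.8]
eef_rot: [-3.141, 0.002, -2.99]
wrist_force: [0.6, 0.7, -0.9]
finger_gap: 59.7
finger_force: 25.0
```

Request:
{"op": "carry_out", "data": {
  "slide": [
    [0,0,-0.004],
    [0,0,-0.008],
    [0,0,-0.008],
    [0,0,-0.008],
    [0,0,-0.008],
    [0,0,-0.008],
    [0,0,-0.008],
    [0,0,-0.008],
    [0,0,-0.008],
    [0,0,-0.008]
  ],
  "dr": [
    [0,0,0],
    [0,0,0],
    [0,0,0],
    [0,0,0],
    [0,0,0],
    [0,0,0],
    [0,0,0],
    [0,0,0],
    [0,0,0],
    [0,0,0]
  ],
  "gripper": [40,40,40,40,100,100,100,100,100,100]
}}

```text
clock: 48.95
eef_pos: [649.6, -22.0, 115.6]
eef_rot: [3.142, -0.0, -2.99]
wrist_force: [0.6, 1.0, -0.1]
finger_gap: 93.2
finger_force: 0.0
```

Request:
{"op": "carry_out", "data": {
  "slide": [
    [0,0,0.05],
    [0,0,0.12],
    [0,0,0.25],
    [0,0,0.4],
    [-0.05,0.15,0.55],
    [-0.12,0.3,0.7],
    [-0.18,0.45,0.8],
    [-0.24,0.6,0.8],
    [-0.27,0.7,0.8],
    [-0.27,0.7,0.8]
  ],
  "dr": [
    [0,0,0],
    [0,0,0],
    [0,0,0],
    [0,0,0],
    [0,0,0],
    [0,0,0],
    [0,0,0],
    [0,0,0],
    [0,0,0],
    [0,0,0]
  ],
  "gripper": [100,100,100,100,100,100,100,100,100,100]
}}

```text
clock: 49.78
eef_pos: [580.3, 157.2, 318.6]
eef_rot: [3.141, 0.003, -2.987]
wrist_force: [0.1, -0.1, 0.6]
finger_gap: 94.0
finger_force: 0.0
```

Request:
{"op": "carry_out", "data": {
  "slide": [
    [-0.05,0.15,0],
    [-0.12,0.3,0],
    [-0.18,0.45,0],
    [-0.24,0.6,0],
    [-0.25,0.7,0],
    [-0.25,0.7,0],
    [-0.25,0.7,0],
    [-0.25,0.7,0]
  ],
  "dr": [
    [0,0,-0.015],
    [0,0,-0.03],
    [0,0,-0.045],
    [0,0,-0.06],
    [0,0,-0.071],
    [0,0,-0.071],
    [0,0,-0.071],
    [0,0,-0.071]
  ],
  "gripper": [100,100,100,100,100,100,100,100]
}}

```text
clock: 50.45
eef_pos: [519.9, 327.2, 315.9]
eef_rot: [-3.141, 0.0, 2.848]
wrist_force: [0.5, -0.5, 0.2]
finger_gap: 94.0
finger_force: 0.0
```

```bash
python3 - <<'E'
from h import *
s=read_state();print({k:np.round(s[k],3) for k in("eef_pos","eef_rot","joints")})
im,m,f=snap("wrist","w10"); print(w2px(m,f,[557,367,40]))
blocks("w",im,m,f,(60,10,480,330),z=40)
blocks("w thr200",im,m,f,(60,10,480,330),z=40,thr=200)
im,m,f=snap("top","t10"); blocks("top",im,m,f,(225,115,320,190),z=50,thr=140)
E
```

```text
{'eef_pos': array([519.864, 327.212, 315.901]), 'eef_rot': array([-3.141,  0.   ,  2.848]), 'joints': array([ 0.502,  0.436,  1.306, -0.   ,  1.4  , -0.775])}
[291.23886747 200.0584596 ]
w px [292. 200.] centre 557.4 367.9 size 59.4 30.9 long-axis deg 74.6
w px [474. 181.] centre 604.9 576.6 size 200.2 15.9 long-axis deg 173.4
w px [447. 145.] centre 568.6 565.0 size 160.2 45.6 long-axis deg 172.7
w thr200 px [292. 200.] centre 557.6 367.9 size 59.4 30.0 long-axis deg 74.5
w thr200 px [474. 160.] centre 576.0 582.8 size 140.6 15.6 long-axis deg 175.8
top px [266. 145.] centre 666.5 -18.2 size 66.6 62.5 long-axis deg 9.1
```

Request:
{"op": "carry_out", "data": {
  "slide": [
    [0.08,0.08,-0.1],
    [0.15,0.163,-0.2],
    [0.15,0.163,-0.3],
    [0.15,0.163,-0.45],
    [0.15,0.163,-0.6],
    [0.15,0.163,-0.72],
    [0.15,0.163,-0.8],
    [0.15,0.163,-0.83],
    [0.15,0.163,-0.84],
    [0.15,0.163,-0.84]
  ],
  "dr": [
    [0,0,0.0035],
    [0,0,0.0035],
    [0,0,0.0035],
    [0,0,0.0035],
    [0,0,0.0035],
    [0,0,0.0035],
    [0,0,0.0035],
    [0,0,0.0035],
    [0,0,0.0035],
    [0,0,0.0035]
  ],
  "gripper": [100,100,100,100,100,100,100,100,100,100]
}}

```text
clock: 51.38
eef_pos: [557.7, 368.3, 106.4]
eef_rot: [3.141, 0.001, 2.868]
wrist_force: [0.3, -0.2, 0.5]
finger_gap: 94.0
finger_force: 0.0
```

Request:
{"op": "carry_out", "data": {
  "slide": [
    [0,0,0],
    [0,0,0],
    [0,0,0],
    [0,0,0],
    [0,0,0],
    [0,0,0],
    [0,0,0],
    [0,0,0]
  ],
  "dr": [
    [0,0,0],
    [0,0,0],
    [0,0,0],
    [0,0,0],
    [0,0,0],
    [0,0,0],
    [0,0,0],
    [0,0,0]
  ],
  "gripper": [40,40,40,40,40,40,40,40],
  "newtons": 25
}}

```text
clock: 52.05
eef_pos: [557.2, 368.8, 106.0]
eef_rot: [3.141, 0.0, 2.869]
wrist_force: [-0.6, -0.4, 4.2]
finger_gap: 59.9
finger_force: 25.0
```

Request:
{"op": "carry_out", "data": {
  "slide": [
    [0,0,0.15],
    [0,0,0.3],
    [0,0,0.44],
    [0.03,-0.15,0.44],
    [0.05,-0.3,0.44],
    [0.07,-0.46,0.44],
    [0.09,-0.62,0.44],
    [0.117,-0.789,0.44],
    [0.117,-0.789,0.44],
    [0.117,-0.789,0.44]
  ],
  "dr": [
    [0,0,0],
    [0,0,0],
    [0,0,0.015],
    [0,0,0.03],
    [0,0,0.045],
    [0,0,0.06],
    [0,0,0.0673],
    [0,0,0.0673],
    [0,0,0.0673],
    [0,0,0.0673]
  ],
  "gripper": [40,40,40,40,40,40,40,40,40,40]
}}

```text
clock: 52.88
eef_pos: [586.7, 169.4, 215.5]
eef_rot: [-3.142, -0.0, -2.995]
wrist_force: [0.2, 0.1, -0.7]
finger_gap: 59.8
finger_force: 25.0
```

Request:
{"op": "carry_out", "data": {
  "slide": [
    [0.02,-0.15,0],
    [0.045,-0.3,0],
    [0.07,-0.46,0],
    [0.09,-0.62,0],
    [0.117,-0.789,0],
    [0.117,-0.789,0],
    [0.117,-0.789,0],
    [0.117,-0.789,0],
    [0.117,-0.789,0]
  ],
  "dr": [
    [0,0,0],
    [0,0,0],
    [0,0,0],
    [0,0,0],
    [0,0,0],
    [0,0,0],
    [0,0,0],
    [0,0,0],
    [0,0,0]
  ],
  "gripper": [40,40,40,40,40,40,40,40,40]
}}

```text
clock: 53.63
eef_pos: [615.6, -24.0, 215.5]
eef_rot: [3.141, -0.0, -2.99]
wrist_force: [-0.0, -0.0, -1.2]
finger_gap: 59.9
finger_force: 25.0
```

Request:
{"op": "carry_out", "data": {
  "slide": [
    [0,-0.007,-0.12],
    [0,-0.007,-0.22],
    [0,-0.007,-0.3],
    [0,-0.007,-0.35],
    [0,-0.007,-0.38],
    [0,-0.007,-0.388],
    [0,-0.007,-0.392],
    [0,-0.007,-0.392],
    [0,-0.007,-0.392]
  ],
  "dr": [
    [0,0,0],
    [0,0,0],
    [0,0,0],
    [0,0,0],
    [0,0,0],
    [0,0,0],
    [0,0,0],
    [0,0,0],
    [0,0,0]
  ],
  "gripper": [40,40,40,40,40,40,40,40,40]
}}

```text
clock: 54.38
eef_pos: [616.0, -27.5, 118.8]
eef_rot: [-3.141, 0.002, -2.991]
wrist_force: [0.7, -0.2, -1.9]
finger_gap: 59.6
finger_force: 25.0
```

Request:
{"op": "carry_out", "data": {
  "slide": [
    [0,0,-0.003],
    [0,0,-0.006],
    [0,0,-0.006],
    [0,0,-0.006],
    [0,0,-0.006],
    [0,0,-0.006],
    [0,0,-0.006],
    [0,0,-0.006],
    [0,0,-0.006],
    [0,0,-0.006]
  ],
  "dr": [
    [0,0,0],
    [0,0,0],
    [0,0,0],
    [0,0,0],
    [0,0,0],
    [0,0,0],
    [0,0,0],
    [0,0,0],
    [0,0,0],
    [0,0,0]
  ],
  "gripper": [40,40,40,40,100,100,100,100,100,100]
}}

```text
clock: 55.22
eef_pos: [615.6, -27.5, 116.2]
eef_rot: [-3.142, 0.0, -2.991]
wrist_force: [1.1, -0.7, 0.5]
finger_gap: 93.2
finger_force: 0.0
```

Request:
{"op": "carry_out", "data": {
  "slide": [
    [0,0,0.05],
    [0,0,0.12],
    [0,0,0.25],
    [0,0,0.4],
    [0,0,0.55],
    [0,0,0.7],
    [0,0,0.8],
    [0,0,0.8]
  ],
  "dr": [
    [0,0,0],
    [0,0,0],
    [0,0,0],
    [0,0,0],
    [0,0,0],
    [0,0,0],
    [0,0,0],
    [0,0,0]
  ],
  "gripper": [100,100,100,100,100,100,100,100]
}}

```text
clock: 55.88
eef_pos: [616.2, -27.6, 323.6]
eef_rot: [-3.139, 0.009, -2.991]
wrist_force: [-0.1, 0.4, -0.1]
finger_gap: 93.9
finger_force: 0.0
```

```bash
python3 - <<'E'
from h import *
s=read_state();print({k:np.round(s[k],3) for k in("eef_pos","eef_rot","joints")})
im,m,f=snap("wrist","w11")
blocks("w",im,m,f,(120,10,400,245),z=50); blocks("w200",im,m,f,(120,10,400,245),z=50,thr=200)
o=np.array([635.7,-23]);a=.151;ex=np.array([np.cos(a),np.sin(a)])
print(w2px(m,f,[*(o-20*ex),50]),w2px(m,f,[*(o+47*ex),50]))
E
```

```text
{'eef_pos': array([616.192, -27.553, 323.571]), 'eef_rot': array([-3.139,  0.009, -2.991]), 'joints': array([-0.104,  0.433,  1.292, -0.   ,  1.407, -1.825])}
w px [251. 208.] centre 648.8 -21.7 size 97.1 60.6 long-axis deg 9.0
w px [253. 100.] centre 531.6 -37.5 size 51.0 12.1 long-axis deg 8.6
w px [252.  35.] centre 467.1 -46.9 size 47.7 31.2 long-axis deg 8.6
w200 px [251. 233.] centre 682.7 -16.7 size 59.2 28.3 long-axis deg 98.6
w200 px [251. 206.] centre 649.2 -21.9 size 59.7 29.4 long-axis deg 98.6
w200 px [250. 178.] centre 616.1 -27.0 size 59.1 28.1 long-axis deg 98.6
w200 px [253.  27.] centre 463.7 -47.5 size 40.8 29.0 long-axis deg 8.6
[251.35293319 178.10146602] [251.34310183 232.7819258 ]
```

All three blocks stand square in the bed, in line with the press middle. Next I'll take the crank grip.

Request:
{"op": "carry_out", "data": {
  "slide": [
    [-0.15,-0.02,0],
    [-0.3,-0.04,0],
    [-0.45,-0.06,0],
    [-0.6,-0.08,-0.1],
    [-0.755,-0.103,-0.2],
    [-0.755,-0.103,-0.3],
    [-0.755,-0.103,-0.35],
    [-0.755,-0.103,-0.35]
  ],
  "dr": [
    [0,0,0],
    [0,0,0],
    [0,0,0],
    [0,0,0],
    [0,0,0],
    [0,0,0],
    [0,0,0],
    [0,0,0]
  ],
  "gripper": [50,50,50,50,50,50,50,50]
}}

```text
clock: 56.6
eef_pos: [425.1, -53.1, 226.0]
eef_rot: [3.14, -0.005, -2.992]
wrist_force: [-0.9, -0.7, 0.1]
finger_gap: 47.6
finger_force: 0.0
```

Request:
{"op": "carry_out", "data": {
  "slide": [
    [0,0,0],
    [0,0,-0.1],
    [0,0,-0.18],
    [0,0,-0.23],
    [0,0,-0.244],
    [0,0,-0.244],
    [0,0,-0.244]
  ],
  "dr": [
    [0,0,0],
    [0,0,0],
    [0,0,0],
    [0,0,0],
    [0,0,0],
    [0,0,0],
    [0,0,0]
  ],
  "gripper": [50,50,50,50,50,50,50]
}}

```text
clock: 57.18
eef_pos: [427.5, -53.3, 168.7]
eef_rot: [-3.141, 0.001, -2.991]
wrist_force: [0.4, 1.0, 0.4]
finger_gap: 46.8
finger_force: 0.0
```

Request:
{"op": "carry_out", "data": {
  "slide": [
    [0,0,0],
    [0,0,0],
    [0,0,0],
    [0,0,0],
    [0,0,0],
    [0,0,0],
    [0,0,0],
    [0,0,0]
  ],
  "dr": [
    [0,0,0],
    [0,0,0],
    [0,0,0],
    [0,0,0],
    [0,0,0],
    [0,0,0],
    [0,0,0],
    [0,0,0]
  ],
  "gripper": [0,0,0,0,0,0,0,0],
  "newtons": 20
}}

```text
clock: 57.85
eef_pos: [427.0, -53.4, 167.9]
eef_rot: [-3.141, 0.001, -2.991]
wrist_force: [-0.3, -4.0, 4.6]
finger_gap: 17.8
finger_force: 20.0
```

Request:
{"op": "carry_out", "data": {
  "slide": [
    [0,0,0],
    [0,0,0.026],
    [0,0,0.026],
    [0,0,0.026],
    [0,0,0.026],
    [0,0,0.026],
    [0,0,0.026],
    [0,0,0.026],
    [0,0,0.026]
  ],
  "dr": [
    [0,0,0],
    [0,0,0],
    [0,0,0],
    [0,0,0],
    [0,0,0],
    [0,0,0],
    [0,0,0],
    [0,0,0],
    [0,0,0]
  ],
  "gripper": [30,30,30,0,0,0,0,0,0]
}}

```text
clock: 58.6
eef_pos: [426.8, -53.3, 174.1]
eef_rot: [-3.142, -0.0, -2.991]
wrist_force: [-0.6, -0.9, 2.1]
finger_gap: 17.3
finger_force: 20.0
```

Request:
{"op": "carry_out", "data": {
  "slide": [
    [0.005,0.069,0],
    [0.034,0.133,0],
    [0.083,0.182,0],
    [0.145,0.212,0],
    [0.214,0.219,0],
    [0.282,0.202,0],
    [0.339,0.162,0],
    [0.379,0.106,0],
    [0.398,0.039,0]
  ],
  "dr": [
    [0,0,0],
    [0,0,0],
    [0,0,0],
    [0,0,0],
    [0,0,0],
    [0,0,0],
    [0,0,0],
    [0,0,0],
    [0,0,0]
  ],
  "gripper": [0,0,0,0,0,0,0,0,0]
}}

```text
clock: 59.35
eef_pos: [526.9, -43.1, 174.0]
eef_rot: [3.14, -0.001, -2.99]
wrist_force: [-12.4, 5.8, 6.5]
finger_gap: 18.1
finger_force: 20.0
```

Request:
{"op": "carry_out", "data": {
  "slide": [
    [-0.005,-0.069,0],
    [-0.034,-0.133,0],
    [-0.083,-0.182,0],
    [-0.145,-0.212,0],
    [-0.214,-0.219,0],
    [-0.282,-0.202,0],
    [-0.339,-0.162,0],
    [-0.379,-0.106,0],
    [-0.398,-0.039,0],
    [-0.398,-0.039,0]
  ],
  "dr": [
    [0,0,0],
    [0,0,0],
    [0,0,0],
    [0,0,0],
    [0,0,0],
    [0,0,0],
    [0,0,0],
    [0,0,0],
    [0,0,0],
    [0,0,0]
  ],
  "gripper": [0,0,0,0,0,0,0,0,0,0]
}}

```text
clock: 60.18
eef_pos: [426.3, -51.9, 174.3]
eef_rot: [-3.141, 0.001, -2.991]
wrist_force: [-2.7, 3.4, 1.6]
finger_gap: 17.9
finger_force: 20.0
```

Request:
{"op": "carry_out", "data": {
  "slide": [
    [0,0,0],
    [0,0,0],
    [0,0,0],
    [0,0,0],
    [0,0,0.1],
    [0,0,0.2],
    [0,0,0.35],
    [0,0,0.5],
    [0,0,0.6],
    [0,0,0.6]
  ],
  "dr": [
    [0,0,0],
    [0,0,0],
    [0,0,0],
    [0,0,0],
    [0,0,0],
    [0,0,0],
    [0,0,0],
    [0,0,0],
    [0,0,0],
    [0,0,0]
  ],
  "gripper": [60,60,60,60,60,60,60,60,60,60]
}}

```text
clock: 61.02
eef_pos: [427.8, -53.7, 329.0]
eef_rot: [-3.139, 0.007, -2.992]
wrist_force: [-0.3, -0.5, 0.6]
finger_gap: 56.4
finger_force: 0.0
```

Request:
{"op": "carry_out", "data": {
  "slide": [
    [0.15,0.02,0],
    [0.3,0.04,0],
    [0.45,0.06,0],
    [0.6,0.09,0],
    [0.72,0.11,0],
    [0.72,0.11,0],
    [0.72,0.11,0],
    [0.72,0.11,0]
  ],
  "dr": [
    [0,0,0],
    [0,0,0],
    [0,0,0],
    [0,0,0],
    [0,0,0],
    [0,0,0],
    [0,0,0],
    [0,0,0]
  ],
  "gripper": [100,100,100,100,100,100,100,100]
}}

```text
clock: 61.68
eef_pos: [606.4, -26.1, 323.2]
eef_rot: [3.141, -0.001, -2.992]
wrist_force: [0.2, 0.2, -0.6]
finger_gap: 94.0
finger_force: 0.0
```

```bash
python3 - <<'E'
from h import *
s=read_state();print({k:np.round(s[k],3) for k in("clock","eef_pos","eef_rot")})
im,m,f=snap("wrist","w12")
blocks("w",im,m,f,(120,60,400,245),z=50); blocks("w200",im,m,f,(120,60,400,245),z=50,thr=200)
cv2.imwrite("pics/w12b.png",cv2.resize(im[100:260,150:363,::-1],(800,600),interpolation=cv2.INTER_CUBIC))
E
```

```text
{'clock': np.float64(61.683), 'eef_pos': array([606.407, -26.057, 323.22 ]), 'eef_rot': array([ 3.141e+00, -1.000e-03, -2.992e+00])}
w px [248. 216.] centre 650.1 -21.4 size 68.3 61.0 long-axis deg 8.6
w px [272. 123.] centre 538.9 -10.9 size 72.0 7.3 long-axis deg 8.6
w px [249. 123.] centre 543.8 -35.7 size 74.3 11.3 long-axis deg 8.3
w px [225. 122.] centre 546.6 -61.9 size 72.0 7.8 long-axis deg 8.6
w200 px [247. 216.] centre 650.1 -21.9 size 68.3 59.6 long-axis deg 8.6
w200 px [251. 123.] centre 543.5 -33.6 size 74.3 6.8 long-axis deg 8.5
```

View pics/w12b.png

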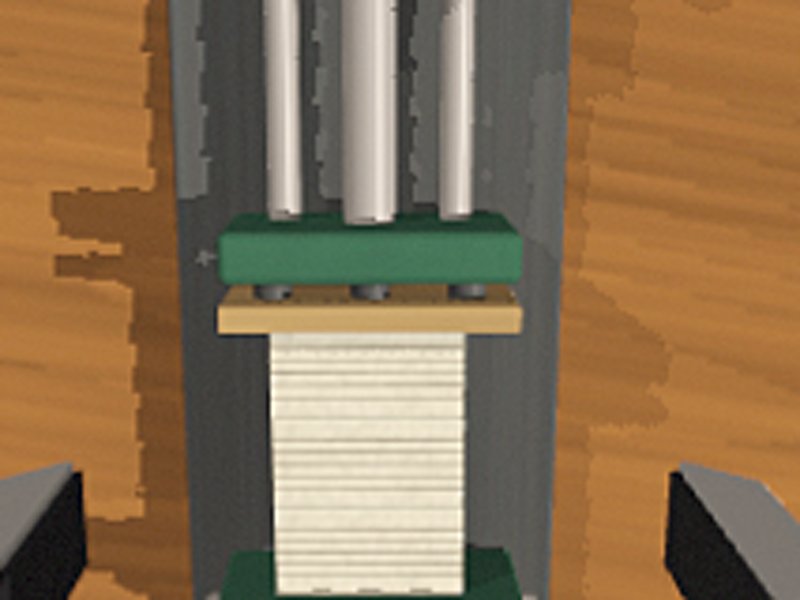

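```bash
python3 - <<'E'
from h import *
m,f=model("wrist")
ex=np.array([np.cos(.151),np.sin(.151)]);o=np.array([635.7,-23])
g=lambda mm,u,v:((px2w(mm,f,u,v,62)[:2]-o)@ex).round(1)
def edges(img,col,r0,r1):
    im=cv2.imread(img); hsv=cv2.cvtColor(im,cv2.COLOR_BGR2HSV)
    for r in range(r0,r1): print(r,hsv[r,col].tolist(),end=" ")
    print()
u=lambda x:150+x/3.7559; v=lambda y:100+y/3.75
for y in (222,284,302,333): print("now",y,g(m,u(370),v(y)))
# same geometry for the free pad in w2 : reconstruct its camera by shifting the present one (same tool orientation)
d=np.array([658.46,-19.59,323.33])-read_state()["eef_pos"]
R=np.array(m["R"]); m2=dict(m); m2["t"]=np.array(m["t"])-R@d
for y in (140,162,181,192): print("free",y,g(m2,390/1.5625,y/1.5625))
edges("pics/w2.png",240,98,126); edges("pics/w12.png",240,155,192)
E
```

```text
now 222 -55.7
now 284 -37.4
now 302 -31.9
now 333 -22.5
free 140 -75.7
free 162 -61.6
free 181 -49.2
free 192 -41.9
98 [72, 103, 126] 99 [71, 102, 125] 100 [72, 101, 124] 101 [73, 102, 120] 102 [73, 108, 104] 103 [72, 103, 84] 104 [74, 108, 52] 105 [60, 34, 52] 106 [0, 8, 61] 107 [0, 4, 60] 108 [30, 13, 60] 109 [150, 4, 57] 110 [30, 17, 60] 111 [6, 21, 60] 112 [0, 0, 57] 113 [20, 14, 55] 114 [100, 14, 53] 115 [16, 101, 106] 116 [18, 122, 216] 117 [19, 114, 217] 118 [18, 115, 210] 119 [19, 117, 207] 120 [19, 116, 208] 121 [19, 116, 211] 122 [18, 116, 215] 123 [17, 104, 145] 124 [105, 11, 93] 125 [30, 5, 95] 
155 [60, 5, 54] 156 [70, 58, 53] 157 [72, 149, 60] 158 [74, 123, 62] 159 [68, 100, 61] 160 [75, 102, 60] 161 [73, 103, 69] 162 [71, 109, 98] 163 [71, 103, 116] 164 [70, 104, 120] 165 [72, 111, 120] 166 [71, 105, 121] 167 [71, 106, 120] 168 [71, 104, 118] 169 [72, 107, 117] 170 [71, 102, 118] 171 [72, 107, 117] 172 [72, 100, 117] 173 [72, 106, 115] 174 [74, 112, 107] 175 [68, 85, 93] 176 [16, 141, 96] 177 [16, 128, 112] 178 [17, 137, 108] 179 [18, 130, 100] 180 [17, 126, 105] 181 [18, 129, 144] 182 [18, 120, 200] 183 [19, 116, 209] 184 [19, 119, 201] 185 [19, 119, 200] 186 [19, 120, 200] 187 [18, 124, 200] 188 [18, 84, 204] 189 [23, 30, 221] 190 [21, 36, 220] 191 [22, 38, 213]
```

The row is tight between pad and end plate. The visible gap behind the pad has closed from about 12 mm to 5.5 mm, so the pad is pushed back about 6.5 mm. The arm is clear.

```bash
python3 -c "
from h import *
print(sign_off())"
```

```text
the job is handed in; nothing more can be done
None
```

The job is handed in with no verdict returned: both finished blocks stand in the tray, and the three waiting blocks stand square in the press with the pad pushed back about 6 mm by my own measurement; one block toppled on the way and was stood up again.

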